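# Set up and shoot a cable end on the inspection station

## Task

Slide the sled along its rail until the orange cable sample sits squarely in front of the yellow reader's window (white line on the sample in line with the red line on the reader), then clamp the sled there by turning its red knob clockwise until it is tight. Only then take the picture: squeeze the reader's orange trigger up to the pressure point you can feel about half way and hold it there for a good second, then squeeze it fully home for a moment, and let it spring back out. Do not touch the cable sample and leave everything else on the bench where it is.

Things in the scene. Friction and masses are not known exactly. Their poses are not given: they have to be found in the camera images.
- station: fixed black base plate, 320 x 340 x 12 mm, flat on the bench, any small yaw. Frame (origin on the bench): x along the sled's rail, away from the robot at yaw 0; y to the left. The rail is at y = +90 mm. The reader's gun lies in a plane that slopes down to the robot by 0.436 rad (25 deg) about y: its upward normal is (-0.42, 0, 0.91) in this frame.
- reader: fixed yellow pistol-grip reader lying on its side, same yaw as the station, place along x varies. Origin on the base plate's top under the head's middle. Head 56 x 142 x 52 mm along y, axis 93 mm above the origin, dark window to +y, red line on top at x = 0. Black handle (28 mm along y, 34 mm along the normal, 115 mm long) and trigger reach down the slope to -x, with 25 mm or more free below.
- grip_back (a point): middle of the handle's back face (flat, facing the reader's -y) at the place to squeeze, 85 mm down the slope from the head's axis. Approach along the slope's normal (tool tilted 25 deg, leaning to the robot; 10 deg less still works), fingers closing along the reader's y. Axes as the reader's.
- trigger_pad (a point): point on the trigger's front face (facing the reader's +y) that faces grip_back across the gun; 53 mm from the trigger's hinge; moves with the trigger. Released, it is 62 mm from grip_back, straight along the reader's y. The blade is 72 mm long from its hinge, 8 mm thick, 30 mm along the normal (15 mm to each side of this point). The point's z axis is the slope's normal.
- trigger (a joint): trigger angle, rad: 0 released, grows when squeezed to the handle, stop at 0.36 (pad moved 19 mm, squeezed width 43 mm); springs back. Light first stage (1.5 to 2.5 N at trigger_pad) to a pressure point at about 0.16 rad (8.5 mm, width 53 mm), where a brass plunger is met and the force jumps to about 10 N, rising to about 15 N at the stop. The picture is taken above 0.31.
- sled (a joint): the sled's place on the rail, m: 0 at the near end, 0.14 at the far end, grows along the station's +x. Slides with about 2.5 N when the knob is loose, held fast when tight. An aluminium plate 70 mm (x) by 150 mm (y) carrying the sample towards the reader and a grey column, 46 x 46 mm, topped by the red knob. It may be pulled along by the knob.
- sample_face (a point): centre of the cut face of the orange cable sample (48 mm across, 60 mm long, lying along y, its rear end 60 mm to +y of the face), 105 mm over the bench, facing the reader's window; rides on the sled. It is in front of the window when its x in the reader's frame is 0.
- sample: the orange cable sample itself, fixed on the sled, not to be touched; white line along its top. Origin: the middle of the sled's underside. Axes as the station's.
- knob (a joint): clamp knob angle, rad: 0 fully loose, grows clockwise seen from above, stop at 2.5. Its screw drives a shoe onto the rail: loose below 1.75, tight from 2.1 on (then the sled holds against 15 N or more). It stays where it is left. About 0.17 Nm turns it, 0.26 Nm near the stop.
- knob_grip (a point): middle of the knob's upright grip bar, on the knob's axis, 155 mm over the bench (28 mm over the column's top), 125 mm to the station's +y of sample_face. The bar is 58 mm long along this point's x axis, 14 mm thick (y), 28 mm high (14 mm above and below this point); rides on the sled and turns with the knob (yaw = station's yaw + 0.9 - knob angle).
- tester: loose yellow handheld cable tester, 200 x 105 x 45 mm, lying flat; bystander, leave it where it is
- screwdriver: loose red-handled screwdriver, 190 mm long; bystander
- tape: loose roll of blue tape, 100 mm across, 24 mm high; bystander
- pencup: loose grey cup, 76 mm across, 95 mm high; bystander
- tray: loose white parts tray, 110 x 160 x 30 mm; bystander
- jar: loose amber jar, 34 mm across, 60 mm high, standing on the far right corner of the base plate; bystander
- stub: loose black cable stub, 32 mm across, 50 mm high, standing on the far edge of the base plate behind the reader; bystander

How it is judged:
By the outcome, as a careful person would: the job done as asked, in the order asked, and still so for the second after the job is handed in, with the robot touching nothing.
It also fails if it takes over 72 s, if anything falls off the work surface, if the arm or the gripper's body presses on something with over 40 N, if the wrist force passes 120 N, or if a joint passes its speed limit or range.

## Robot

A 7-joint arm with a two-finger parallel gripper is mounted at the origin on the work surface. World frame = base frame: x ahead of the robot, y to its left, z up, the work surface at z = 0. Lengths are in m, angles in rad, forces in N, time in s.
With the tool pointing down it reaches from about 0.425 to 0.875 m from the base axis. Payload 8.4 kg.
Tool frame: the origin (TCP) lies at the very end of the fingers, on their centre line; the grasp point (between the pads) lies bot.pinch_z behind it (bot.pinch_z is the distance from the TCP to the grasp point, in m); z points along the fingers, y is the line along which they close (so a half turn about z gives the same grasp; the last joint's range is limited). The gripper opens to 87 mm and grips with 3 to 60 N. Pads are 19 mm wide; open, the fingers measure 117 mm over their backs; the gripper's body (75 mm by 190 mm) begins 51 mm behind the grasp point.
Start: joints at [-1.378, 0.333, 0.04, 1.465, -0.013, 1.343, -0.059], TCP at [0.187, 0.622, 0.223] pointing down, gripper open.
Joint ranges: [-2.58, 2.58], [-0.38, 2.09], [-1.3, 1.39], [0.25, 2.4], [-1.5, 4.64], [0.08, 2.09], [-2.65, 2.65]. Speed limits (rad/s): [2.22, 2.22, 2.79, 2.79, 3.14, 3.14, 3.14].

## Interface

Orientations are given as a 3x3 rotation matrix whose columns are the frame's x, y, z axes.
In Python, from workcell import status, vision, close_job, finder, bot gives the robot as it stands.
- The arm moves only by the shell command python3 -m handwheel 'ROWS' [FORCE]. ROWS is JSON, a list of rows, each an object with "xyz": the shift along the tool's x, y, z in m, a list of three; "dr": the turn, a rotation vector about the tool's x, y, z in degrees, a list of three; "claw": the finger opening in m, from 0 to 0.087. In form: [{"xyz": [tx, ty, tz], "dr": [rx, ry, rz], "claw": claw}, ...]. A call has 1 to 5 rows; each row is the pose to reach, as a shift and turn from the pose commanded when the call began, along the tool's axes at that moment; what a row does not reach only later rows make up. A row lasts 1/10 s, in which the tool goes at most 50 mm and 8.59 degrees, less where a joint would pass 70% of its speed; a pose out of reach is approached as far as the arm can. A call with a gripper value outside its range is refused whole. The fingers move at their own pace and stop on an object; FORCE is the grip in N (left out, the last holds). Time passes only in rows, so rows that repeat a pose let the fingers close. It gives the time, the measured TCP pose, the force, the opening and the grip force at its end, in the units of the state.
- status.get_state(): the state, without advancing time (a new reading comes with each control period).
- vision.get_image(name): name is "scene" or "top" or "wrist"; returns a dict with "frame" (400x640x3 uint8, red, green, blue), "z_map" (400x640 float32, m along the optical axis (not along the pixel's ray), 0 where there is no reading), "vfov" (degrees; the focal length in pixels is half the picture's height over the tangent of half this angle, whatever the lens; pixels are square), "cx", "cy" (the principal point, pixels), "view" (4x4, takes a point from world to camera coordinates); the wrist camera has in their place "hand_eye" (4x4, takes a point from camera to tool coordinates, whose origin is the TCP and whose axes are the flange's). Camera axes: x right, y down, z forward; pixel columns grow to the right and rows downward; lengths in m; the calibration is good to about 2 mm. A picture is of the moment at which its call begins: read the wrist's pose just before it.
- close_job(): hands the job in; it is judged then, once.
Trained networks look in a picture, given as the dict that the camera call returned (one of the last four; its "shot" number tells which), for a name from the list of things; names that differ only in an ending like _2 or _b are one class to them, and where a whole thing is asked for, a point or a joint stands for the part that bears it (a point fixed in the world has none). Each returns a list of dicts, best first, with "conf" (0 to 1); they miss things now and then, are a little off and sometimes report something else, mostly with a low value. They report only what shows in the picture. A call takes as long as a camera call.
- finder.find_in(query, picture): "extent" ([left, top, width, height] in pixels, round what is visible of it).
- finder.mark_of(query, picture): "pixel" ([column, row] in pixels: a listed point, or the origin of a listed thing).
The state is a dict: "t": time; "joint_positions": joint angles; "joint_velocities": joint speeds; "joint_efforts": joint torques, N m; "ee_pos": TCP position; "tcp_rot": TCP orientation; "wrist_force": force on the tool from outside, world axes, zero at the start; "moment": the same for the moment, N m; "grip_width": opening from 0.0 (shut) to 1.0 (fully open); "grasp_force": force on a finger pad.
Only numpy, scipy, OpenCV 4.12 (cv2) and the standard library are available. Lean on these libraries where they do the work, as an engineer would, in place of code of your own. Each camera call takes 0.05 s, during which the arm holds its last target. There are 200 camera calls.

## Working session

There is one attempt and no reset: what is moved stays moved. The work goes in short steps, Python scripts to look and compute and a shell command to move; the robot and the scene stay as the last step left them, time stands still between calls to the robot, and variables do not carry over. Pictures are saved under pics/ and viewed, at most 10 in all, crops included, and the job is handed in when it is done.

```bash
ls; mkdir -p pics
cat > h.py <<'E'
import numpy as np, cv2
from workcell import status, vision, finder, bot
def shot(n):
    s=status.get_state(); p=vision.get_image(n); p['s']=s; return p
def ray(p,px):
    h=p['frame'].shape[0]; f=h/2/np.tan(np.radians(p['vfov'])/2)
    return np.array([(px[0]-p['cx'])/f,(px[1]-p['cy'])/f,1.])
def T(p):
    if 'view' in p: return np.linalg.inv(p['view'])
    M=np.eye(4); M[:3,:3]=np.array(p['s']['tcp_rot']).reshape(3,3); M[:3,3]=p['s']['ee_pos']; return M@p['hand_eye']
def atz(p,px,z):
    M=T(p); d=M[:3,:3]@ray(p,px); return M[:3,3]+d*(z-M[2,3])/d[2]
def depth(p,px):
    u,v=int(round(px[0])),int(round(px[1])); w=p['z_map'][max(v-1,0):v+2,max(u-1,0):u+2]; w=w[w>0]
    if len(w)==0: return None
    return (T(p)@np.append(ray(p,px)*np.median(w),1))[:3]
def proj(p,X):
    c=np.linalg.inv(T(p))@np.append(X,1); h=p['frame'].shape[0]; f=h/2/np.tan(np.radians(p['vfov'])/2)
    return c[:2]/c[2]*f+[p['cx'],p['cy']]
def cloud(p):
    h,w=p['z_map'].shape; f=h/2/np.tan(np.radians(p['vfov'])/2); v,u=np.mgrid[:h,:w]; z=p['z_map']
    P=np.stack([(u-p['cx'])/f*z,(v-p['cy'])/f*z,z],-1); M=T(p); return P@M[:3,:3].T+M[:3,3]
def save(p,n): cv2.imwrite('pics/'+n+'.png',p['frame'][:,:,::-1])
E
python3 - <<'E'
from h import *
np.set_printoptions(precision=4,suppress=True)
print(bot.pinch_z, status.get_state())
for n in ['top','scene']:
    p=shot(n); save(p,n+'0'); print(n,T(p),p['vfov'])
    for q in ['station','reader','grip_back','trigger_pad','sample_face','sample','knob_grip','jar','stub','tester','pencup','tray','tape','screwdriver']:
        r=finder.mark_of(q,p)
        if r: print(q,[ (x['pixel'],round(x['conf'],2),depth(p,x['pixel'])) for x in r[:2]])
E
```

```text
pics
0.0187 {'t': 0.0, 'joint_positions': array([-1.3782,  0.3339,  0.0398,  1.4663, -0.0134,  1.3433, -0.0585]), 'joint_velocities': array([ 0.0007, -0.0002, -0.0004,  0.0007,  0.0006, -0.0004, -0.0011]), 'joint_efforts': array([ -0.0002, -65.6342,   1.3353, -40.38  ,  -0.0598,   0.0446,
         0.0002]), 'ee_pos': array([0.1869, 0.622 , 0.2216]), 'tcp_rot': array([[-0.9577,  0.2876, -0.0004],
       [ 0.2876,  0.9577, -0.0017],
       [-0.0001, -0.0017, -1.    ]]), 'wrist_force': array([-0.4122, -0.6962,  0.0482]), 'moment': array([ 0.0203,  0.0109, -0.0186]), 'grasp_force': 0.0, 'grip_width': 0.998579578974318}
top [[ 0.0037 -0.9869  0.1611  0.373 ]
 [-1.     -0.0034  0.0021 -0.0063]
 [-0.0016 -0.1611 -0.9869  1.3919]
 [ 0.      0.      0.      1.    ]] 51.70782004123183
station [([336.1, 202.1], 0.7, array([ 0.5745, -0.0543,  0.0131]))]
reader [([359.5, 183.3], 0.8, array([ 0.6177, -0.1236,  0.1254])), ([331.6, 203.6], 0.54, array([ 0.5529, -0.0364,  0.1287]))]
grip_back [([378.7, 202.8], 0.74, array([ 0.5727, -0.1981,  0.0127]))]
trigger_pad [([357.7, 205.4], 0.58, array([ 0.55
[... 1405 characters left out ...]
 169.2], 0.51, array([ 0.4842, -0.3477,  0.0455]))]
knob_grip [([362.0, 191.6], 0.45, array([0.5429, 0.0814, 0.1711]))]
jar [([253.1, 241.2], 0.6, array([ 0.7493, -0.148 ,  0.0351]))]
stub [([276.1, 255.0], 0.66, array([ 0.7424, -0.0749,  0.013 ]))]
tester [([252.8, 169.7], 0.58, array([ 0.4888, -0.3511,  0.0449])), ([276.8, 256.2], 0.55, array([ 0.7448, -0.0708,  0.0127]))]
pencup [([458.0, 253.6], 0.87, array([0.4886, 0.3641, 0.0319]))]
tray [([437.7, 317.8], 0.92, array([0.6984, 0.3823, 0.0047])), ([300.9, 197.0], 0.38, array([ 0.4918, -0.1546,  0.0119]))]
tape [([224.2, 194.9], 0.79, array([ 0.6072, -0.3828,  0.0029]))]
screwdriver [([456.9, 281.7], 0.8, array([0.5608, 0.3895, 0.0027]))]
```

Run:
```python
import cv2
a=cv2.imread('pics/top0.png')[130:270,250:410]; cv2.imwrite('pics/top0c.png',cv2.resize(a,None,fx=4,fy=4,interpolation=cv2.INTER_CUBIC))
```

```text
(no output)
```

View pics/top0c.png

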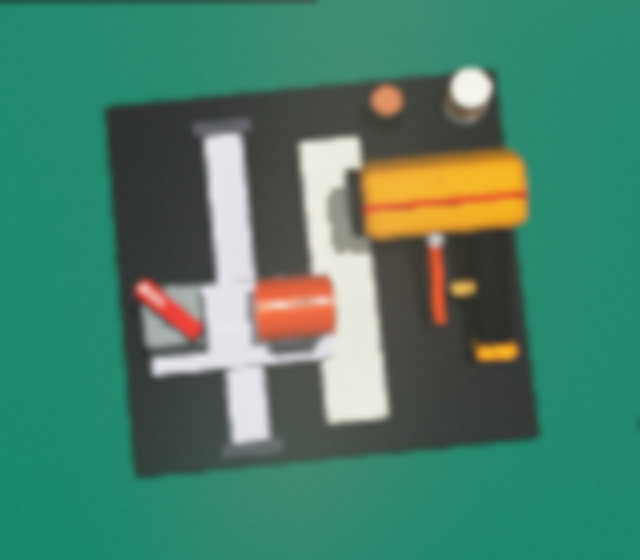

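```bash
cat >> h.py <<'E'
from scipy.spatial.transform import Rotation as Ro
np.set_printoptions(precision=4,suppress=True)
def down(yaw,tilt=0): # tool y axis at yaw, z down
    y=np.array([np.cos(yaw),np.sin(yaw),0]); z=np.array([0,0,-1.]); return np.stack([np.cross(y,z),y,z],1)
def rel(xyz,R,s=None):
    s=s or status.get_state(); R0=np.array(s['tcp_rot']).reshape(3,3)
    print('t',s['t'],'xyz',R0.T@(np.array(xyz)-s['ee_pos']),'dr',np.degrees(Ro.from_matrix(R0.T@R).as_rotvec()))
E
python3 - <<'E'
from h import *
p=shot('wrist'); print(p['hand_eye'],p['vfov'],p['cx'],p['cy'])
rel([0.56,-0.02,0.42],down(2.55))
p=shot('top'); C=cloud(p); hsv=cv2.cvtColor(p['frame'],cv2.COLOR_RGB2HSV)
roi=np.zeros(C.shape[:2],bool); roi[130:270,250:410]=1
# black plate outline
m=(roi&(hsv[...,2]<75)&(abs(C[...,2]-.012)<.008)).astype(np.uint8)
pts=C[m>0][:,:2].astype(np.float32); r=cv2.minAreaRect(pts); print('plate',r, len(pts))
y=roi&(hsv[...,0]>14)&(hsv[...,0]<32)&(hsv[...,1]>150)&(C[...,2]>.08)
print('head',cv2.minAreaRect(C[y][:,:2].astype(np.float32)),C[y][:,2].max())
E
```

```text
[[-0.     -0.9604 -0.2786  0.0769]
 [ 1.     -0.0001  0.0002 -0.0004]
 [-0.0002 -0.2786  0.9604 -0.1619]
 [ 0.      0.      0.      1.    ]] 63.114398898141665 315.55339302926035 197.52060861376546
t 1.55 xyz [-0.5421 -0.508  -0.1974] dr [ -0.003   -0.0018 -72.8225]
plate ((0.5927726626396179, -0.03047838807106018), (0.3156990706920624, 0.33576178550720215), 5.623685836791992) 3711
head ((0.5457464456558228, -0.05968658626079559), (0.12128447741270065, 0.34071528911590576), 53.247493743896484) 1.3918807964283493
```

```bash
R='{"xyz":[-0.54,-0.51,-0.2],"dr":[0,0,-73],"claw":0.087}'
python3 -m handwheel '[{"xyz":[0,0,-0.05],"dr":[0,0,-8],"claw":0.087},{"xyz":[-0.03,-0.03,-0.08],"dr":[0,0,-16],"claw":0.087},{"xyz":[-0.06,-0.057,-0.11],"dr":[0,0,-24],"claw":0.087},{"xyz":[-0.09,-0.085,-0.14],"dr":[0,0,-32],"claw":0.087},{"xyz":[-0.12,-0.113,-0.16],"dr":[0,0,-40],"claw":0.087}]'
python3 - <<'E'
from h import *
rel([0.56,-0.02,0.42],down(2.57))
E
```

```text
t: 2.1
ee_pos: [0.2699, 0.4787, 0.3846]
tcp_rot: [[-0.916, -0.401, 0.001], [-0.401, 0.916, 0.002], [-0.001, 0.001, -1.0]]
wrist_force: [1.3, 0.8, 0.7]
grip_width: 1.002
grasp_force: 0.0
t 2.1 xyz [-0.0658 -0.5731 -0.0361] dr [  0.0578   0.1015 -33.6077]
```

```bash
python3 -m handwheel '[{"xyz":[-0.006,-0.05,-0.01],"dr":[0,0,-4],"claw":0.087},{"xyz":[-0.012,-0.1,-0.02],"dr":[0,0,-8],"claw":0.087},{"xyz":[-0.018,-0.148,-0.03],"dr":[0,0,-12],"claw":0.087},{"xyz":[-0.024,-0.197,-0.036],"dr":[0,0,-16],"claw":0.087},{"xyz":[-0.03,-0.246,-0.036],"dr":[0,0,-20],"claw":0.087}]'
python3 - <<'E'
from h import *
rel([0.56,-0.02,0.42],down(2.57))
E
```

```text
t: 2.6
ee_pos: [0.3945, 0.2648, 0.4198]
tcp_rot: [[-0.726, -0.688, 0.001], [-0.688, 0.726, 0.002], [-0.002, 0.0, -1.0]]
wrist_force: [1.1, 0.5, -0.0]
grip_width: 0.994
grasp_force: 0.0
t 2.6 xyz [ 0.0757 -0.3206 -0.0005] dr [  0.0025   0.1277 -13.8021]
```

```bash
python3 -m handwheel '[{"xyz":[0.011,-0.048,0],"dr":[0,0,-4],"claw":0.087},{"xyz":[0.022,-0.096,0],"dr":[0,0,-8],"claw":0.087},{"xyz":[0.033,-0.144,0],"dr":[0,0,-12],"claw":0.087},{"xyz":[0.044,-0.19,0],"dr":[0,0,-14],"claw":0.087},{"xyz":[0.055,-0.23,0],"dr":[0,0,-14],"claw":0.087}]'
python3 -m handwheel '[{"xyz":[0,0,0],"dr":[0,0,0],"claw":0.087},{"xyz":[0,0,0],"dr":[0,0,0],"claw":0.087}]'
python3 - <<'E'
from h import *
p=shot('wrist'); save(p,'w1'); np.savez('w1.npz',**{k:v for k,v in p.items() if k not in('s',)},ee=p['s']['ee_pos'],R=p['s']['tcp_rot'])
for q in ['station','reader','grip_back','trigger_pad','sample_face','sample','knob_grip','jar','stub']:
    r=finder.mark_of(q,p)
    if r: print(q,[ (x['pixel'],round(x['conf'],2),depth(p,x['pixel'])) for x in r[:2]])
E
```

```text
t: 3.1
ee_pos: [0.512, 0.0589, 0.4189]
tcp_rot: [[-0.54, -0.841, 0.001], [-0.841, 0.54, 0.0], [-0.001, -0.001, -1.0]]
wrist_force: [1.2, 0.9, 0.2]
grip_width: 1.001
grasp_force: 0.0
t: 3.3
ee_pos: [0.5114, 0.0606, 0.4186]
tcp_rot: [[-0.543, -0.84, -0.0], [-0.84, 0.543, 0.0], [-0.0, 0.0, -1.0]]
wrist_force: [0.4, 1.1, 0.2]
grip_width: 0.999
grasp_force: 0.0
station [([239.3, 118.1], 0.81, array([ 0.5913, -0.0533,  0.0128])), ([223.1, 66.1], 0.21, array([ 0.5562, -0.1227,  0.0608]))]
reader [([189.3, 91.9], 0.87, array([ 0.6053, -0.1089,  0.1164]))]
grip_back [([190.3, 32.1], 0.87, array([ 0.5633, -0.1761,  0.0865]))]
trigger_pad [([219.5, 66.4], 0.66, array([ 0.559 , -0.1227,  0.072 ])), ([384.1, 295.7], 0.64, array([0.4806, 0.0464, 0.506 ]))]
sample_face [([252.0, 112.8], 0.86, array([ 0.5479, -0.0395,  0.1286]))]
knob_grip [([308.3, 186.6], 0.77, array([0.5341, 0.079 , 0.1687]))]
jar [([134.0, 113.6], 0.78, array([ 0.722 , -0.1476,  0.043 ])), ([253.4, 109.6], 0.51, array([ 0.5456, -0.0428,  0.1181]))]
stub [([168.8, 147.7], 0.58, array([ 0.7147, -0.0768,  0.0336]))]
```

View pics/w1.png

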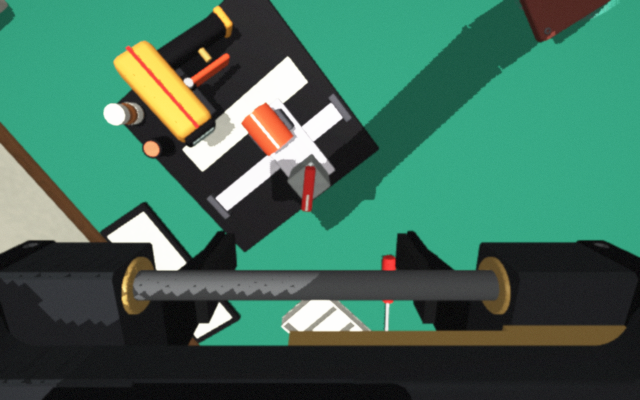

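```bash
cat > m.py <<'E'
from h import *
def lin(P):
    c=P.mean(0); d=np.linalg.svd(P-c)[2][0]; d*=np.sign(d[1]); return c,d
def measure(p,box=None):
    C=cloud(p); hsv=cv2.cvtColor(p['frame'],cv2.COLOR_RGB2HSV).astype(int); H,S,V=hsv[...,0],hsv[...,1],hsv[...,2]
    Z=C[...,2]; X=C[...,0]; Y=C[...,1]
    roi=(X>.4)&(X<.78)&(Y>-.25)&(Y<.2)
    red=((H<5)|(H>173))&(S>140)
    kn=red&roi&(Z>.135)&(Z<.19)&(Y>0)
    ye=roi&(H>=12)&(H<32)&(S>140)&(Z>.06)&(Z<.19)
    yc=cv2.morphologyEx((ye).astype(np.uint8),cv2.MORPH_CLOSE,np.ones((9,9)))>0
    rl=red&yc&(Z>.11)
    orr=roi&(H>=3)&(H<13)&(S>140)&(Z>.09)&(Z<.14)&(Y>-.09)
    oc=cv2.morphologyEx(orr.astype(np.uint8),cv2.MORPH_CLOSE,np.ones((7,7)))>0
    wl=oc&(S<120)&(V>120)&(Z>.12)
    out={}
    for n,m in dict(knob=kn,red=rl,white=wl,orange=orr,yellow=ye).items():
        out[n]=C[m]
    return out
def report(o):
    for n,P in o.items():
        if len(P)<5: print(n,len(P)); continue
        r=cv2.minAreaRect(P[:,:2].astype(np.float32)); print(n,len(P),'rect',np.round(r[0],4),np.round(r[1],4),round(r[2],1),'z',np.percentile(P[:,2],[5,50,95]))
    if len(o['red'])>5 and len(o['white'])>5:
        c,d=lin(o['red'][:,:2]); c2,d2=lin(o['white'][:,:2]); print('red',c,np.arctan2(-d[0],d[1]),'white',c2,np.arctan2(-d2[0],d2[1]))
        th=.098; ex=np.array([np.cos(th),np.sin(th)]); ey=np.array([-ex[1],ex[0]])
        print('sample x rel reader (th=.098):',ex@(c2-c), 'y',ey@(c2-c))
E
python3 - <<'E'
from m import *
d=dict(np.load('w1.npz')); d['s']=dict(ee_pos=d['ee'],tcp_rot=d['R']); d['vfov']=float(d['vfov'])
o=measure(d); report(o)
P=o['knob'];P=P[P[:,2]>.16]; print(cv2.minAreaRect(P[:,:2].astype(np.float32)))
C=cloud(d); V=d['frame'].max(-1)
m=(V<60)&(abs(C[...,2]-.012)<.006)&(C[...,0]>.4); print(cv2.minAreaRect(C[m][:,:2].astype(np.float32)))
E
```

```text
knob 384 rect [0.5372 0.0821] [0.0557 0.0137] 51.6 z [0.1634 0.1683 0.17  ]
red 194 rect [ 0.6266 -0.1266] [0.0037 0.1209] 5.8 z [0.1275 0.1292 0.1306]
white 166 rect [ 0.5475 -0.0113] [0.0057 0.0535] 5.4 z [0.1277 0.129  0.1303]
orange 1287 rect [ 0.5675 -0.0403] [0.0665 0.1443] 35.0 z [0.1129 0.1248 0.1289]
yellow 4384 rect [ 0.6027 -0.1083] [0.1937 0.1601] 78.9 z [0.073  0.1275 0.1364]
red [ 0.6271 -0.1283] 0.1005705384886778 white [ 0.5475 -0.0116] 0.09985745195135627
sample x rel reader (th=.098): -0.06782452070256498 y 0.12389767640718634
((0.537183403968811, 0.08216527104377747), (0.055606257170438766, 0.013706288300454617), 51.59606170654297)
((0.6944743394851685, 0.03069750964641571), (0.5339398384094238, 0.43921443819999695), 6.008747100830078)
```

Run:
```python
from h import *
rel([0.5372,0.0822,0.139],down(2.471))
```

```text
t 3.8 xyz [-0.0312 -0.0109  0.2796] dr [0.0008 0.0016 5.7376]
```

```bash
python3 -m handwheel '[{"xyz":[-0.015,-0.006,0.04],"dr":[0,0,3],"claw":0.045},{"xyz":[-0.031,-0.011,0.08],"dr":[0,0,5.7],"claw":0.045},{"xyz":[-0.031,-0.011,0.12],"dr":[0,0,5.7],"claw":0.045},{"xyz":[-0.031,-0.011,0.16],"dr":[0,0,5.7],"claw":0.045},{"xyz":[-0.031,-0.011,0.18],"dr":[0,0,5.7],"claw":0.045}]' 40
python3 -m handwheel '[{"xyz":[0,0,0],"dr":[0,0,0],"claw":0.045}]'
python3 - <<'E'
from m import *
s=status.get_state(); rel([0.5372,0.0822,0.139],down(2.471)); print(s['grip_width'])
p=shot('wrist'); save(p,'w2'); o=measure(p); report(o)
E
```

```text
t: 4.3
ee_pos: [0.5357, 0.0815, 0.235]
tcp_rot: [[-0.621, -0.784, -0.004], [-0.784, 0.621, -0.001], [0.004, 0.002, -1.0]]
wrist_force: [-0.4, 0.5, -0.2]
grip_width: 0.631
grasp_force: 0.0
t: 4.4
ee_pos: [0.5355, 0.0814, 0.2357]
tcp_rot: [[-0.621, -0.784, -0.005], [-0.784, 0.621, -0.002], [0.005, 0.003, -1.0]]
wrist_force: [-0.1, -0.6, 0.3]
grip_width: 0.565
grasp_force: 0.0
t 4.4 xyz [-0.0021 -0.0011  0.0967] dr [ 0.1523 -0.2581  0.0114]
0.5654493714317981
knob 1253 rect [0.5332 0.0824] [0.0574 0.0136] 51.3 z [0.1624 0.1683 0.1696]
red 815 rect [ 0.5823 -0.0591] [0.0571 0.2411] 36.1 z [0.1277 0.1291 0.1306]
white 374 rect [0.5307 0.0029] [0.0368 0.0851] 42.8 z [0.1278 0.1291 0.1304]
orange 3863 rect [ 0.5647 -0.0413] [0.0688 0.1483] 35.5 z [0.1127 0.1253 0.1289]
yellow 10331 rect [ 0.6369 -0.1047] [0.1778 0.1052] 39.4 z [0.111  0.1264 0.1363]
red [ 0.6251 -0.1199] 0.24944588956536545 white [ 0.543  -0.0113] 0.11823637293414277
sample x rel reader (th=.098): -0.07107278844467065 y 0.11607368779505667
```

```bash
python3 -m handwheel '[{"xyz":[-0.001,0.001,0.04],"dr":[0.1,-0.25,0],"claw":0.045},{"xyz":[-0.001,0.001,0.08],"dr":[0.1,-0.25,0],"claw":0.045},{"xyz":[-0.001,0.001,0.096],"dr":[0.1,-0.25,0],"claw":0.045},{"xyz":[-0.001,0.001,0.096],"dr":[0.1,-0.25,0],"claw":0.045}]' 40
python3 -m handwheel '[{"xyz":[0,0,0],"dr":[0,0,0],"claw":0.0},{"xyz":[0,0,0],"dr":[0,0,0],"claw":0.0},{"xyz":[0,0,0],"dr":[0,0,0],"claw":0.0},{"xyz":[0,0,0],"dr":[0,0,0],"claw":0.0},{"xyz":[0,0,0],"dr":[0,0,0],"claw":0.0}]' 40
python3 - <<'E'
from m import *
s=status.get_state(); p=s['ee_pos']; ex=np.array([.995,.0998,0]); rel(p+ex*.069,np.array(s['tcp_rot'])); print(s['grip_width']*.087)
E
```

```text
t: 4.85
ee_pos: [0.5367, 0.083, 0.1421]
tcp_rot: [[-0.621, -0.784, 0.002], [-0.784, 0.621, 0.002], [-0.003, -0.001, -1.0]]
wrist_force: [-0.1, 0.1, 0.7]
grip_width: 0.515
grasp_force: 0.0
t: 5.35
ee_pos: [0.537, 0.0832, 0.143]
tcp_rot: [[-0.621, -0.784, 0.004], [-0.784, 0.621, 0.003], [-0.005, -0.001, -1.0]]
wrist_force: [7.5, -0.2, 2.2]
grip_width: 0.162
grasp_force: 40.0
t 5.35 xyz [-0.048  -0.0495  0.0003] dr [0. 0. 0.]
0.014075294290661379
```

```bash
python3 -m handwheel '[{"xyz":[-0.008,-0.0082,0],"dr":[0,0,0],"claw":0.0},{"xyz":[-0.018,-0.0185,0],"dr":[0,0,0],"claw":0.0},{"xyz":[-0.028,-0.029,0],"dr":[0,0,0],"claw":0.0},{"xyz":[-0.038,-0.039,0],"dr":[0,0,0],"claw":0.0},{"xyz":[-0.046,-0.0475,0],"dr":[0,0,0],"claw":0.0}]'
python3 -m handwheel '[{"xyz":[0,0,0],"dr":[0,0,0],"claw":0.0},{"xyz":[0,0,0],"dr":[0,0,0],"claw":0.0},{"xyz":[0,0,0],"dr":[0,0,0],"claw":0.0}]'
python3 - <<'E'
from m import *
p=shot('wrist'); save(p,'w3'); o=measure(p); report(o)
p=shot('top'); o=measure(p); report(o)
E
```

```text
t: 5.85
ee_pos: [0.6036, 0.09, 0.143]
tcp_rot: [[-0.621, -0.784, 0.004], [-0.784, 0.621, 0.003], [-0.004, -0.001, -1.0]]
wrist_force: [-9.1, 0.5, 6.2]
grip_width: 0.157
grasp_force: 39.9
t: 6.15
ee_pos: [0.6027, 0.0899, 0.143]
tcp_rot: [[-0.621, -0.784, 0.004], [-0.784, 0.621, 0.003], [-0.005, -0.002, -1.0]]
wrist_force: [1.9, 1.0, 1.7]
grip_width: 0.159
grasp_force: 40.0
knob 2482 rect [0.6013 0.0895] [0.0576 0.0163] 54.8 z [0.1521 0.1683 0.1695]
red 378 rect [ 0.5931 -0.0258] [0.0104 0.1347] 31.0 z [0.1277 0.1293 0.1309]
white 802 rect [0.598  0.0099] [0.0375 0.0886] 43.4 z [0.1279 0.1292 0.1303]
orange 9060 rect [ 0.6137 -0.0311] [0.0471 0.1131] 5.7 z [0.1109 0.1253 0.1289]
yellow 5773 rect [ 0.6056 -0.0051] [0.0606 0.1956] 22.3 z [0.1171 0.1318 0.1365]
red [ 0.6211 -0.0721] 0.48569749033258897 white [ 0.6115 -0.0054] 0.14101033978782077
sample x rel reader (th=.098): -0.0030276237416134435 y 0.06730507650961508
knob 0
red 0
white 27 rect [ 0.6131 -0.0048] [0.0053 0.0533] 6.6 z [0.126  0.1292 0.1319]
orange 222 rect [ 0.6067 -0.0295] [0.1102 0.0502] 82.1 z [0.1149 0.1251 0.1307]
yellow 794 rect [ 0.5918 -0.1279] [0.1608 0.1296] 0.7 z [0.07   0.1275 0.1383]
```

View pics/w3.png

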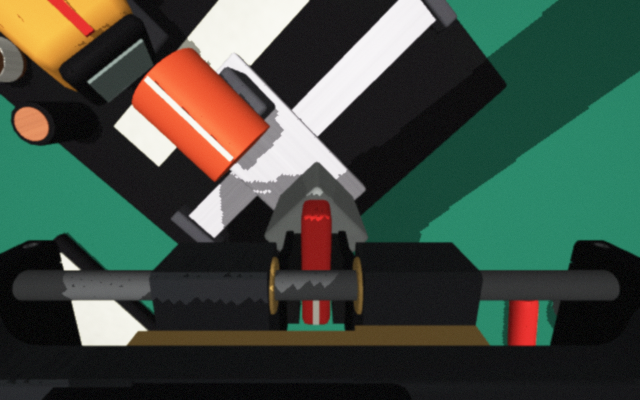

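```bash
cat >> m.py <<'E'
def align(p,th=.1):
    o=measure(p); ex=np.array([np.cos(th),np.sin(th)]); r=o['red']; r=r[r[:,1]<-.065]@np.eye(3,2)@ex; w=o['white']; w=w[w[:,2]>.1275]; w=w@np.eye(3,2)@ex
    mw=np.median(w); w=w[abs(w-mw)<.005]; mr=np.median(r) if len(r) else np.nan; r=r[abs(r-mr)<.005]
    print('n',len(r),len(w),'red',r.mean(),'white',w.mean(),'diff',w.mean()-r.mean())
E
python3 - <<'E'
from m import *
d=dict(np.load('w1.npz')); d['s']=dict(ee_pos=d['ee'],tcp_rot=d['R']); d['vfov']=float(d['vfov'])
align(d)
for n in ['wrist','wrist','scene','top']:
    p=shot(n); align(p)
    if n=='top':
        C=cloud(p);m=(C[...,2]>.1)&(C[...,2]<.14)&(C[...,0]>.5)&(C[...,0]<.7)&(C[...,1]<-.07)&(C[...,1]>-.2); f=p['frame'].astype(int)
        k=m&(f[...,0]>150)&(f[...,1]<110); print(k.sum(), C[k].mean(0) if k.any() else 0, np.median(C[k]@[.995,.0998,0]))
E
```

```text
n 194 159 red 0.6111723426504992 white 0.5435692759287268 diff -0.06760306672177241
n 381 789 red 0.6111383054896031 white 0.6080747074607737 diff -0.003063598028829384
n 375 792 red 0.6111176135966844 white 0.6081700897287242 diff -0.0029475238679601556
n 0 38 red nan white 0.6084782982643974 diff nan
n 0 23 red nan white 0.608788293071926 diff nan
18 [ 0.6158 -0.1279  0.1186] 0.6110530903342599m.py:31: RuntimeWarning: Mean of empty slice.
  print('n',len(r),len(w),'red',r.mean(),'white',w.mean(),'diff',w.mean()-r.mean())
  ret = ret.dtype.type(ret / rcount)
```

```bash
python3 -m handwheel '[{"xyz":[-0.0021,-0.0022,0],"dr":[0,0,0],"claw":0.0},{"xyz":[-0.0021,-0.0022,0],"dr":[0,0,0],"claw":0.0},{"xyz":[-0.0021,-0.0022,0],"dr":[0,0,0],"claw":0.0}]' 55
python3 - <<'E'
from m import *
for n in ['wrist','wrist']: align(shot(n))
E
python3 -m handwheel '[{"xyz":[0,0,0],"dr":[0,0,7],"claw":0.0},{"xyz":[0,0,0],"dr":[0,0,15],"claw":0.0},{"xyz":[0,0,0],"dr":[0,0,23],"claw":0.0},{"xyz":[0,0,0],"dr":[0,0,31],"claw":0.0},{"xyz":[0,0,0],"dr":[0,0,39],"claw":0.0}]' 
python3 -m handwheel '[{"xyz":[0,0,0],"dr":[0,0,7],"claw":0.0},{"xyz":[0,0,0],"dr":[0,0,15],"claw":0.0},{"xyz":[0,0,0],"dr":[0,0,23],"claw":0.0},{"xyz":[0,0,0],"dr":[0,0,31],"claw":0.0},{"xyz":[0,0,0],"dr":[0,0,39],"claw":0.0}]'
python3 - <<'E'
from m import *
p=shot('wrist'); save(p,'w4'); report(measure(p))
for n in ['wrist']: align(shot(n))
E
```

```text
t: 6.75
ee_pos: [0.6062, 0.0902, 0.143]
tcp_rot: [[-0.621, -0.784, 0.005], [-0.784, 0.621, 0.003], [-0.005, -0.002, -1.0]]
wrist_force: [-1.3, 3.9, 4.3]
grip_width: 0.16
grasp_force: 55.1
n 302 792 red 0.6111344287723846 white 0.6118321280153575 diff 0.0006976992429729156
n 300 797 red 0.611099056755109 white 0.6117301773315762 diff 0.0006311205764671923
t: 7.35
ee_pos: [0.6061, 0.0904, 0.143]
tcp_rot: [[-0.977, -0.213, 0.004], [-0.213, 0.977, 0.003], [-0.005, 0.002, -1.0]]
wrist_force: [-0.1, 4.7, 4.5]
grip_width: 0.158
grasp_force: 55.0
t: 7.85
ee_pos: [0.606, 0.0905, 0.143]
tcp_rot: [[-0.893, 0.449, 0.004], [0.449, 0.893, 0.003], [-0.003, 0.005, -1.0]]
wrist_force: [6.0, 5.6, 2.3]
grip_width: 0.158
grasp_force: 55.0
knob 2548 rect [0.6047 0.0903] [0.0165 0.0576] 61.1 z [0.1522 0.1682 0.1694]
red 0
white 0
orange 434 rect [ 0.6101 -0.0396] [0.0199 0.0354] 26.7 z [0.108  0.1247 0.1285]
yellow 715 rect [ 0.6031 -0.0035] [0.0167 0.2242] 4.5 z [0.1081 0.1181 0.122 ]
n 0 0 red nan white nan diff nan
  return _methods._mean(a, axis=axis, dtype=dtype,
  ret = ret.dtype.type(ret / rcount)
m.py:31: RuntimeWarning: Mean of empty slice.
  print('n',len(r),len(w),'red',r.mean(),'white',w.mean(),'diff',w.mean()-r.mean())
```

```bash
python3 -m handwheel '[{"xyz":[0.0005,-0.0003,0],"dr":[0,0,0],"claw":0.0},{"xyz":[0.0005,-0.0003,0],"dr":[0,0,0],"claw":0.0}]'
python3 - <<'E' 2>/dev/null
from m import *
align(shot('scene')); align(shot('top'));align(shot('scene')); align(shot('top'))
E
python3 -m handwheel '[{"xyz":[0,0,0],"dr":[0,0,7],"claw":0.0},{"xyz":[0,0,0],"dr":[0,0,15],"claw":0.0},{"xyz":[0,0,0],"dr":[0,0,23],"claw":0.0},{"xyz":[0,0,0],"dr":[0,0,31],"claw":0.0},{"xyz":[0,0,0],"dr":[0,0,39],"claw":0.0}]' 60
python3 -m handwheel '[{"xyz":[0,0,0],"dr":[0,0,5],"claw":0.0},{"xyz":[0,0,0],"dr":[0,0,10],"claw":0.0},{"xyz":[0,0,0],"dr":[0,0,14],"claw":0.0},{"xyz":[0,0,0],"dr":[0,0,14],"claw":0.0},{"xyz":[0,0,0],"dr":[0,0,14],"claw":0.0}]'
python3 - <<'E'
from m import *
s=status.get_state();print(s['joint_positions'],s['moment'],np.arctan2(s['tcp_rot'][1][1],s['tcp_rot'][0][1]))
p=shot('wrist'); save(p,'w4'); report(measure(p))
E
```

```text
t: 8.15
ee_pos: [0.6054, 0.0905, 0.143]
tcp_rot: [[-0.896, 0.444, 0.004], [0.444, 0.896, 0.003], [-0.002, 0.004, -1.0]]
wrist_force: [-3.2, 4.6, 4.9]
grip_width: 0.161
grasp_force: 55.0
n 0 38 red nan white 0.6112010345897391 diff nan
n 0 6 red nan white 0.6116311170183543 diff nan
n 0 34 red nan white 0.6113939524830672 diff nan
n 0 7 red nan white 0.6111175829015904 diff nan
t: 8.85
ee_pos: [0.6054, 0.0906, 0.143]
tcp_rot: [[-0.412, 0.911, 0.004], [0.911, 0.412, 0.003], [0.001, 0.005, -1.0]]
wrist_force: [-9.0, 4.9, 6.3]
grip_width: 0.155
grasp_force: 60.0
t: 9.35
ee_pos: [0.6055, 0.0906, 0.1431]
tcp_rot: [[-0.184, 0.983, 0.004], [0.983, 0.184, 0.003], [0.002, 0.005, -1.0]]
wrist_force: [4.3, 5.9, 4.3]
grip_width: 0.156
grasp_force: 59.9
[-0.9741  0.4484  0.9823  1.7023 -0.3998  1.2021  0.2941] [0.9614 0.0067 0.1015] 0.1854730087620783
knob 2544 rect [0.6051 0.091 ] [0.0165 0.0575] 13.0 z [0.1527 0.1682 0.1696]
red 0
white 6 rect [0.6099 0.0632] [0.0018 0.0021] 84.6 z [0.1683 0.1692 0.1702]
orange 459 rect [0.6178 0.0249] [0.0102 0.0376] 81.7 z [0.1044 0.1211 0.1257]
yellow 4
```

```bash
python3 -m handwheel '[{"xyz":[0,0,0],"dr":[0,0,0],"claw":0.05},{"xyz":[0,0,0],"dr":[0,0,0],"claw":0.05},{"xyz":[0,0,0],"dr":[0,0,0],"claw":0.05},{"xyz":[0,0,-0.03],"dr":[0,0,0],"claw":0.05},{"xyz":[0,0,-0.07],"dr":[0,0,0],"claw":0.05}]' 
python3 -m handwheel '[{"xyz":[0,0,-0.04],"dr":[0,0,8],"claw":0.085},{"xyz":[0,0,-0.08],"dr":[0,0,16],"claw":0.085},{"xyz":[0,0,-0.12],"dr":[0,0,24],"claw":0.085},{"xyz":[0,0,-0.13],"dr":[0,0,32],"claw":0.085},{"xyz":[0,0,-0.13],"dr":[0,0,40],"claw":0.085}]'
python3 - <<'E'
from h import *
rel([.53,-.14,.33],down(-1.47)); print(status.get_state()['joint_positions'])
E
```

```text
t: 9.9
ee_pos: [0.6036, 0.0889, 0.2118]
tcp_rot: [[-0.183, 0.983, 0.0], [0.983, 0.183, 0.0], [0.0, 0.0, -1.0]]
wrist_force: [1.1, 0.2, 0.8]
grip_width: 0.517
grasp_force: 0.0
t: 10.4
ee_pos: [0.6053, 0.0885, 0.3449]
tcp_rot: [[0.497, 0.868, 0.007], [0.868, -0.497, 0.002], [0.006, 0.005, -1.0]]
wrist_force: [-0.6, 0.3, -1.6]
grip_width: 0.931
grasp_force: 0.0
t 10.4 xyz [-0.2358  0.0481  0.0138] dr [ 0.1027 -0.4254 54.4321]
[-1.0996  0.3964  1.2303  1.4063 -0.3757  1.588  -0.4249]
```

```bash
python3 -m handwheel '[{"xyz":[-0.04,0.008,0],"dr":[0,0,8],"claw":0.085},{"xyz":[-0.08,0.016,0],"dr":[0,0,16],"claw":0.085},{"xyz":[-0.12,0.024,0],"dr":[0,0,24],"claw":0.085},{"xyz":[-0.16,0.032,0],"dr":[0,0,32],"claw":0.085},{"xyz":[-0.2,0.04,0],"dr":[0,0,40],"claw":0.085}]' 
python3 -m handwheel '[{"xyz":[-0.02,-0.025,0],"dr":[0,0,8],"claw":0.085},{"xyz":[-0.022,-0.028,0],"dr":[0,0,14],"claw":0.085},{"xyz":[-0.022,-0.028,0],"dr":[0,0,14],"claw":0.085},{"xyz":[-0.022,-0.028,0],"dr":[0,0,14],"claw":0.085}]'
cat > look.py <<'E'
import sys
from m import *
p=shot('wrist'); save(p,sys.argv[1]); np.savez(sys.argv[1]+'.npz',**{k:v for k,v in p.items() if k not in('s',)},ee=p['s']['ee_pos'],R=p['s']['tcp_rot'])
print(p['s']['joint_positions'],p['s']['ee_pos'])
for q in ['reader','grip_back','trigger_pad','sample_face','knob_grip']:
    r=finder.mark_of(q,p)
    if r: print(q,[ (x['pixel'],round(x['conf'],2),depth(p,x['pixel'])) for x in r[:2]])
align(p); report(measure(p))
E
python3 look.py w5
```

```text
t: 10.9
ee_pos: [0.5401, -0.1066, 0.3418]
tcp_rot: [[0.938, 0.345, 0.004], [0.345, -0.938, 0.002], [0.004, -0.001, -1.0]]
wrist_force: [0.4, 0.1, -0.4]
grip_width: 0.976
grasp_force: 0.0
t: 11.3
ee_pos: [0.5102, -0.086, 0.3417]
tcp_rot: [[0.993, 0.115, 0.004], [0.115, -0.993, 0.005], [0.005, -0.005, -1.0]]
wrist_force: [0.5, 0.4, -0.6]
grip_width: 0.979
grasp_force: 0.0
[-1.2352 -0.0855  1.2776  1.6295  0.0766  1.5332 -1.4171] [ 0.5102 -0.086   0.3417]
reader [([360.9, 71.0], 0.73, array([ 0.625 , -0.1212,  0.1278]))]
grip_back [([394.6, 128.9], 0.72, array([ 0.5669, -0.1783,  0.0866]))]
trigger_pad [([351.4, 127.4], 0.85, array([ 0.5625, -0.1243,  0.0858]))]
sample_face [([281.1, 70.7], 0.84, array([ 0.6163, -0.0344,  0.118 ])), ([504.7, 227.3], 0.5, array([ 0.4416, -0.3778,  0.046 ]))]
knob_grip [([150.1, 62.2], 0.62, array([0.6053, 0.0852, 0.1692]))]
n 372 263 red 0.6112134101424986 white 0.6108958197417254 diff -0.00031759040077328216
knob 962 rect [0.6046 0.0892] [0.0137 0.0575] 11.0 z [0.1514 0.168  0.1698]
red 373 rect [ 0.6271 -0.1259] [0.0407 0.1205] 23.0 z [0.1279 0.1291 0.1307]
white 274 rect [ 0.6083 -0.0295] [0.106  0.0228] 76.5 z [0.1276 0.129  0.1305]
orange 2220 rect [ 0.6172 -0.0328] [0.0466 0.1148] 6.6 z [0.1139 0.1252 0.129 ]
yellow 6659 rect [ 0.5939 -0.0837] [0.2166 0.1642] 89.1 z [0.1059 0.1292 0.1365]
red [ 0.6268 -0.1256] 0.10415188930753785 white [ 0.6142 -0.0058] 0.0197607385156571
sample x rel reader (th=.098): -0.0008159615549984331 y 0.12040775498291922
```

View pics/w5.png

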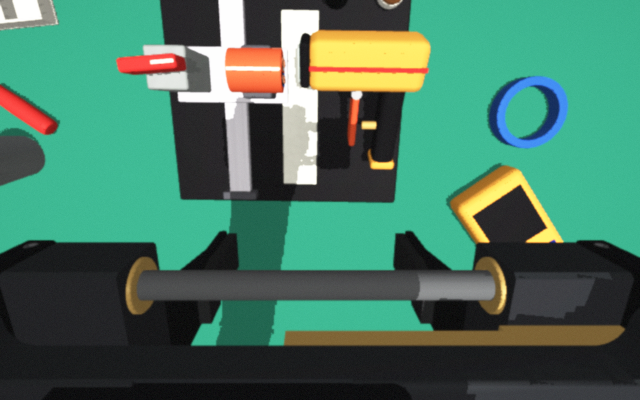

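Run:
```python
from m import *
d=dict(np.load('w5.npz')); d['s']=dict(ee_pos=d['ee'],tcp_rot=d['R']); d['vfov']=float(d['vfov'])
C=cloud(d); th=.1; ex=np.array([np.cos(th),np.sin(th),0]); ey=np.array([-ex[1],ex[0],0])
x=C@ex-.6112; y=C@ey; z=C[...,2]
s=x*np.cos(.436)+(z-.105)*np.sin(.436)  # up-slope
n=-x*np.sin(.436)+(z-.105)*np.cos(.436)
f=d['frame'].astype(int)
for a in np.arange(-.12,-.05,.01):
    m=(abs(s-a)<.005)&(abs(n-.016)<.006)&(y>-.32)&(y<-.1)
    h=m&(f.max(-1)<80); t=m&(f[...,0]>120)&(f[...,1]<110)
    g=lambda q:(q.sum(),np.round(np.percentile(y[q],[2,50,98]),4),np.round(np.median(n[q]),4)) if q.sum()>3 else None
    print(round(a,3),'handle',g(h),'trig',g(t))
ye=(f[...,0]>180)&(f[...,1]>110)&(f[...,2]<90)&(abs(s)<.04)&(n>.01)&(n<.05)&(y<-.06)&(y>-.3)
print('head y',np.percentile(y[ye],[1,99]),'s',np.percentile(s[ye],[1,99]),np.percentile(n[ye],[50,95]))
for px in ([394.6,128.9],[351.4,127.4]):
    P=depth(d,px); print(P@ey,P@ex-.6112)
```

```text
-0.12 handle None trig None
-0.11 handle (np.int64(93), array([-0.2356, -0.2247, -0.2144]), np.float64(0.0117)) trig None
-0.1 handle (np.int64(96), array([-0.2352, -0.2253, -0.2151]), np.float64(0.0117)) trig None
-0.09 handle (np.int64(109), array([-0.2366, -0.2257, -0.2152]), np.float64(0.0116)) trig (np.int64(10), array([-0.1835, -0.1813, -0.1795]), np.float64(0.0103))
-0.08 handle (np.int64(111), array([-0.2358, -0.2248, -0.2139]), np.float64(0.0116)) trig (np.int64(7), array([-0.1833, -0.1818, -0.1802]), np.float64(0.0103))
-0.07 handle (np.int64(114), array([-0.2352, -0.2253, -0.2152]), np.float64(0.0115)) trig (np.int64(12), array([-0.1841, -0.1815, -0.1795]), np.float64(0.0103))
-0.06 handle (np.int64(116), array([-0.236 , -0.2252, -0.2152]), np.float64(0.0117)) trig (np.int64(8), array([-0.1841, -0.1808, -0.1789]), np.float64(0.0103))
head y [-0.2514 -0.0608] s [-0.0145  0.0384] [0.0192 0.0242]
-0.23404339948793051 -0.06492273522772596
-0.17982916470678656 -0.06395873528948348
```

```bash
cat > g.py <<'E'
from m import *
th=.1; ex=np.array([np.cos(th),np.sin(th),0]); ey=np.array([-ex[1],ex[0],0]); ez=np.array([0,0,1.]); al=.436
sv=np.cos(al)*ex+np.sin(al)*ez; nv=-np.sin(al)*ex+np.cos(al)*ez
A=ex*.6112+ez*.105
Rg=np.stack([np.cross(-ey,-nv),-ey,-nv],1)
def goal(y,n,s=-.085): return A+ey*y+sv*s+nv*(n-bot.pinch_z)
def where():
    st=status.get_state(); R=np.array(st['tcp_rot']).reshape(3,3); P=st['ee_pos']-R[:,2]*bot.pinch_z-A; w=st['grip_width']*.087; c=P@ey
    print('t %.2f s %.4f n %.4f c %.4f w %.4f trigfinger %.4f backfinger %.4f F'%(st['t'],P@sv,P@nv,c,w,c+w/2,c-w/2),st['grasp_force'],st['wrist_force'],'roterr',np.degrees(Ro.from_matrix(R.T@Rg).as_rotvec()))
E
python3 - <<'E'
from g import *
d=dict(np.load('w5.npz')); d['s']=dict(ee_pos=d['ee'],tcp_rot=d['R']); d['vfov']=float(d['vfov'])
C=cloud(d)-A; s=C@sv; y=C@ey; n=C@nv; f=d['frame'].astype(int)
t=(abs(s+.085)<.03)&(abs(n)<.04)&(abs(y+.18)<.02)&(f[...,0]>120)&(f[...,1]<110)
print(t.sum(),'s',np.percentile(s[t],[1,99]),'y',np.percentile(y[t],[2,50,98]),'n',np.percentile(n[t],[5,50,95]))
rel(goal(-.2115,.1),Rg)
rel(goal(-.2115,-.003),Rg)
E
```

```text
179 s [-0.0916 -0.0557] y [-0.1854 -0.1804 -0.1775] n [-0.0045  0.0091  0.0106]
t 11.6 xyz [-0.0017  0.0745  0.1992] dr [-0.2006 24.7659  0.8304]
t 11.6 xyz [0.0415 0.0752 0.2928] dr [-0.2006 24.7659  0.8304]
```

Run:
```python
from g import *
d=dict(np.load('w5.npz')); d['s']=dict(ee_pos=d['ee'],tcp_rot=d['R']); d['vfov']=float(d['vfov'])
C=cloud(d)-A; x=C@ex; y=C@ey; z=C[...,2]+.105; f=d['frame'].astype(int)
m=(y>-.24)&(y<-.14)&(x>-.08)&(x<.08)&(z>.02)
hm=m&(f[...,0]>100)&(f[...,2]<90)
print('y of head (x~0)',np.percentile(y[(abs(x)<.02)&(f[...,0]>180)&(f[...,2]<90)&(z>.12)&(y<-.07)],[1,99]))
for a in np.arange(-.07,.07,.005):
    k=hm&(abs(x-a)<.0025)&(y<-.19)|hm&(abs(x-a)<.0025)&(y>-.175)
    if k.sum()>5: print(round(a,3),k.sum(),np.percentile(z[k],[10,50,90]))
r=hm&(f[...,1]<80)&(z>.12); print('red',x[r].mean(),z[r].mean(),r.sum())
# whole trigger/handle profile
t=(abs(y+.1805)<.004)&(abs(x+.07)<.06)
for a in np.arange(-.12,-.02,.006):
    k=(abs(x-a)<.003)&(abs(y+.1805)<.0025); h=(abs(x-a)<.003)&(abs(y+.2252)<.005)
    print(round(a,3),'trig',np.median(z[k]),np.median(f[k],0),'handle',np.median(z[h]),np.median(f[h],0))
```

```text
y of head (x~0) [-0.2519 -0.0706]
-0.065 8 [0.0645 0.0693 0.0758]
-0.06 8 [0.067  0.0763 0.08  ]
-0.055 15 [0.0713 0.0727 0.074 ]
-0.02 295 [0.1148 0.117  0.1189]
-0.015 19 [0.1178 0.1194 0.1199]
-0.005 34 [0.1262 0.127  0.1278]
0.0 398 [0.128  0.1292 0.1306]
0.005 42 [0.1289 0.1296 0.1304]
0.025 10 [0.1338 0.1345 0.1362]
0.03 317 [0.1271 0.1314 0.1332]
0.035 236 [0.1165 0.1203 0.1245]
0.04 231 [0.1055 0.11   0.1141]
0.045 45 [0.1012 0.1028 0.1039]
red -0.0002094997788407821 0.13052549212937445 230
-0.12 trig 0.3867362228688143 [29. 32. 32.] handle 0.06492562933602197 [254. 226.  94.]
-0.114 trig 0.3869041475652462 [29. 31. 30.] handle 0.06691455652422285 [255.  238.5 107.5]
-0.108 trig 0.35861422372411444 [22. 22. 22.] handle 0.06790458160940444 [36. 34. 36.]
-0.102 trig 0.36254061415275773 [23. 24. 24.] handle 0.07049209083328123 [32. 32. 33.]
-0.096 trig 0.011744032755169165 [23.5 23.  24. ] handle 0.07383769641916871 [33. 32. 33.]
-0.09 trig 0.4499589277636096 [59. 61. 51.] handle 0.07638203604210558 [33. 32. 33.]
-0.084 trig 0.4316098160729105 [107.   79.   45.5] handle 0.079188
[... 246 characters left out ...]
3.   64.   35.5] handle 0.08728302235813612 [32. 32. 33.]
-0.06 trig 0.08735519137853506 [193.   68.5  38. ] handle 0.09019402850069819 [33. 32. 33.]
-0.054 trig 0.08925356957451203 [238.5  93.   53.5] handle 0.09340910054191037 [33. 32. 34.]
-0.048 trig 0.09239126448611845 [247. 104.  60.] handle 0.09579230871592131 [32. 32. 33.]
-0.042 trig 0.09513856229292234 [239.  93.  54.] handle 0.09832465239161592 [32. 31. 33.]
-0.036 trig 0.0966365118653705 [233.   88.5  50.5] handle 0.100847527700417 [32. 32. 33.]
-0.03 trig 0.10011849030900852 [238.5 121.   71. ] handle 0.10396458380424256 [33. 32. 34.]
-0.024 trig 0.10596249754389608 [245.5 243.5 240.5] handle 0.10666323186118531 [33.5 33.  33. ]
```

Run:
```python
from g import *
def rep(p,tag):
    for q,zz in [('reader',.012),('sample_face',.105),('knob_grip',.155),('station',0),('grip_back',.0691),('trigger_pad',.0691),('sample',.012)]:
        for r in finder.mark_of(q,p)[:1]:
            P=atz(p,r['pixel'],zz)-A; print(tag,q,round(r['conf'],2),'x %.4f y %.4f'%(P@ex,P@ey),end=' | ')
    print()
for n in ['wrist','wrist','top','top','scene','scene']: rep(shot(n),n)
print('expected sample x -.0003; red x 0; grip_back x A:-.077 B:-.066')
p=shot('wrist'); C=cloud(p)-A; x=C@ex;y=C@ey;z=C[...,2]+.105
u=[proj(p,A+ex*a+ey*b+ez*c) for a,b,c in [(-.05,-.05,.03),(.06,-.12,.03),(-.05,-.12,.03),(.06,-.05,.03)]]; u=np.array(u); l,t=np.maximum(u.min(0).astype(int)-10,0); r,b=u.max(0).astype(int)+10
cv2.imwrite('pics/win.png',cv2.resize(p['frame'][t:b,l:r,::-1],None,fx=6,fy=6,interpolation=cv2.INTER_CUBIC)); print(l,t,r,b)
f=p['frame'].max(-1)
for yy in np.arange(-.12,-.04,.005):
    k=(abs(y-yy)<.0025)&(z>.06)&(z<.16)&(abs(x)<.06); print(round(yy,3),k.sum(),np.percentile(x[k],[2,98]) if k.any() else '',np.percentile(z[k],[2,98]) if k.any() else '')
```

```text
wrist reader 0.94 x 0.0120 y -0.1989 | wrist sample_face 0.81 x 0.0003 y -0.0953 | wrist knob_grip 0.68 x 0.0009 y 0.0259 | wrist station 0.85 x -0.0352 y -0.1110 | wrist grip_back 0.93 x -0.0663 y -0.2373 | wrist trigger_pad 0.68 x -0.0669 y -0.1813 | wrist sample 0.62 x 0.0005 y -0.0205 | 
wrist reader 0.86 x 0.0102 y -0.1928 | wrist sample_face 0.61 x 0.0031 y -0.0940 | wrist knob_grip 0.82 x -0.0007 y 0.0302 | wrist station 0.62 x -0.0374 y -0.1098 | wrist grip_back 0.7 x 0.0044 y -0.0929 | wrist trigger_pad 0.93 x -0.0644 y -0.1818 | 
top reader 0.36 x -0.0454 y -0.1111 | top sample_face 0.83 x 0.0128 y -0.0956 | top knob_grip 0.69 x 0.0054 y 0.0318 | top station 0.85 x -0.0412 y -0.1137 | top grip_back 0.46 x 0.0121 y -0.0947 | top sample 0.48 x 0.0062 y -0.0157 | 
top reader 0.54 x -0.0216 y 0.3329 | top sample_face 0.74 x 0.0097 y -0.0976 | top knob_grip 0.43 x 0.0055 y 0.0300 | top station 0.93 x -0.0395 y -0.1111 | top trigger_pad 0.51 x -0.0054 y -0.0203 | top sample 0.75 x 0.0260 y -0.0982 | 
scene reader 0.94 x 0.0069 y -0.1944 | scene sample_face 0.8 x -0.0032 y -0.0899
[... 447 characters left out ...]
-.0003; red x 0; grip_back x A:-.077 B:-.066
222 0 311 127
-0.12 261 [-0.0176  0.0393] [0.1029 0.1347]
-0.115 124 [-0.0151  0.0336] [0.1043 0.1323]
-0.11 0  
-0.105 0  
-0.1 13 [-0.0124  0.0105] [0.0949 0.1189]
-0.095 278 [-0.0231  0.021 ] [0.0948 0.1295]
-0.09 209 [-0.0241  0.0212] [0.1068 0.1301]
-0.085 196 [-0.0234  0.0205] [0.1109 0.1298]
-0.08 243 [-0.0286  0.0269] [0.0714 0.1297]
-0.075 243 [-0.0286  0.0273] [0.0891 0.1297]
-0.07 238 [-0.0287  0.0272] [0.0898 0.1301]
-0.065 245 [-0.0287  0.0283] [0.0885 0.1294]
-0.06 240 [-0.0288  0.0282] [0.0887 0.1299]
-0.055 241 [-0.0289  0.0285] [0.0885 0.1298]
-0.05 243 [-0.0291  0.0281] [0.0885 0.1296]
-0.045 217 [-0.0263  0.0225] [0.0896 0.1297]
```

View pics/win.png

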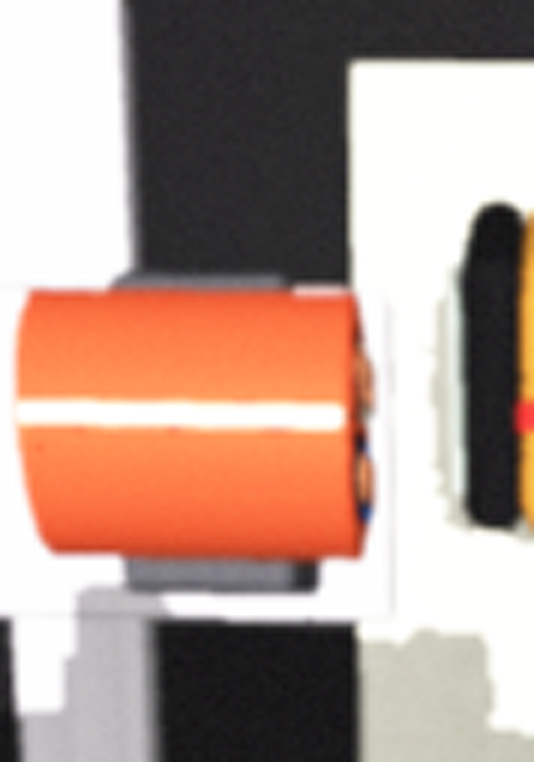

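The red line sits on the tilted head's face. The head and window axis, and so the reader's origin, is about 11 mm further along +x: the depth profile of the head, the finder and the window's position in the picture all agree. The sled needs about +10.8 mm, so I'll loosen the knob, shift the sled and clamp it again.

Run:
```python
from h import *
rel([.6055,.0906,.29],down(.1855))
```

```text
t 14.05 xyz [ 0.1142 -0.1646  0.0529] dr [  0.123   -0.2764 -94.0519]
```

```bash
python3 -m handwheel '[{"xyz":[0.02,-0.03,0],"dr":[0,0,-8],"claw":0.05},{"xyz":[0.04,-0.06,0],"dr":[0,0,-16],"claw":0.05},{"xyz":[0.06,-0.09,0],"dr":[0,0,-24],"claw":0.05},{"xyz":[0.08,-0.12,0],"dr":[0,0,-32],"claw":0.05},{"xyz":[0.1,-0.145,0],"dr":[0,0,-40],"claw":0.05}]' 40
python3 - <<'E'
from h import *
rel([.6055,.0906,.29],down(.1855))
E
```

```text
t: 14.55
ee_pos: [0.5941, 0.0719, 0.342]
tcp_rot: [[0.682, 0.731, 0.003], [0.731, -0.682, 0.002], [0.003, 0.001, -1.0]]
wrist_force: [-0.7, 0.0, 1.1]
grip_width: 0.624
grasp_force: 0.0
t 14.55 xyz [ 0.0213 -0.0045  0.0521] dr [  0.1408  -0.1503 -53.6278]
```

```bash
python3 -m handwheel '[{"xyz":[0.01,-0.002,0.02],"dr":[0,0,-8],"claw":0.05},{"xyz":[0.021,-0.0045,0.04],"dr":[0,0,-16],"claw":0.05},{"xyz":[0.021,-0.0045,0.052],"dr":[0,0,-24],"claw":0.05},{"xyz":[0.021,-0.0045,0.052],"dr":[0,0,-32],"claw":0.05},{"xyz":[0.021,-0.0045,0.052],"dr":[0,0,-40],"claw":0.05}]'
python3 -m handwheel '[{"xyz":[0,0,0.02],"dr":[0,0,-7],"claw":0.05},{"xyz":[0,0,0.04],"dr":[0,0,-13.6],"claw":0.05},{"xyz":[0,0,0.04],"dr":[0,0,-13.6],"claw":0.05},{"xyz":[0,0,0.04],"dr":[0,0,-13.6],"claw":0.05}]'
python3 - <<'E'
from m import *
rel([.6055,.0906,.141],down(.1855)); report({'knob':measure(shot('wrist'))['knob'],'red':[],'white':[]})
E
```

```text
t: 15.05
ee_pos: [0.6046, 0.0881, 0.2901]
tcp_rot: [[0.054, 0.999, 0.003], [0.999, -0.054, 0.001], [0.002, 0.003, -1.0]]
wrist_force: [-0.1, 0.7, -0.0]
grip_width: 0.578
grasp_force: 0.0
t: 15.45
ee_pos: [0.605, 0.088, 0.2511]
tcp_rot: [[-0.173, 0.985, 0.004], [0.985, 0.173, 0.002], [0.001, 0.004, -1.0]]
wrist_force: [-0.1, -0.6, 0.6]
grip_width: 0.571
grasp_force: 0.0
t 15.45 xyz [0.0023 0.0006 0.1101] dr [ 0.2288 -0.0778 -0.6434]
knob 1107 rect [0.6047 0.0905] [0.0134 0.0578] 11.4 z [0.1617 0.1684 0.1696]
red 0
white 0
```

```bash
python3 -m handwheel '[{"xyz":[0.002,0.0005,0.04],"dr":[0.2,0,-0.8],"claw":0.05},{"xyz":[0.002,0.0005,0.08],"dr":[0.2,0,-0.8],"claw":0.05},{"xyz":[0.002,0.0005,0.11],"dr":[0.2,0,-0.8],"claw":0.05},{"xyz":[0.002,0.0005,0.111],"dr":[0.2,0,-0.8],"claw":0.0},{"xyz":[0.002,0.0005,0.111],"dr":[0.2,0,-0.8],"claw":0.0}]' 55
python3 -m handwheel '[{"xyz":[0,0,0],"dr":[0,0,0],"claw":0.0},{"xyz":[0,0,0],"dr":[0,0,0],"claw":0.0},{"xyz":[0,0,0],"dr":[0,0,0],"claw":0.0}]' 55
python3 -m handwheel '[{"xyz":[0,0,0],"dr":[0,0,-7],"claw":0.0},{"xyz":[0,0,0],"dr":[0,0,-15],"claw":0.0},{"xyz":[0,0,0],"dr":[0,0,-23],"claw":0.0},{"xyz":[0,0,0],"dr":[0,0,-31],"claw":0.0},{"xyz":[0,0,0],"dr":[0,0,-38],"claw":0.0}]' 60
python3 -m handwheel '[{"xyz":[0,0,0],"dr":[0,0,-7],"claw":0.0},{"xyz":[0,0,0],"dr":[0,0,-15],"claw":0.0},{"xyz":[0,0,0],"dr":[0,0,-22],"claw":0.0},{"xyz":[0,0,0],"dr":[0,0,-22],"claw":0.0}]' 60
python3 - <<'E'
from g import *
s=status.get_state(); R=np.array(s['tcp_rot']); print(s['joint_positions']); rel(s['ee_pos']+ex*.0108,R)
report({'knob':measure(shot('wrist'))['knob'],'red':[],'white':[]}); align(shot('scene'));align(shot('scene'))
E
```

```text
t: 16.0
ee_pos: [0.6062, 0.0902, 0.1412]
tcp_rot: [[-0.189, 0.982, 0.001], [0.982, 0.189, 0.001], [0.001, 0.002, -1.0]]
wrist_force: [-0.1, -0.9, 1.0]
grip_width: 0.468
grasp_force: 0.0
t: 16.3
ee_pos: [0.6063, 0.0904, 0.1412]
tcp_rot: [[-0.19, 0.982, 0.002], [0.982, 0.19, 0.002], [0.002, 0.003, -1.0]]
wrist_force: [0.6, -0.6, 1.1]
grip_width: 0.206
grasp_force: 0.0
t: 16.8
ee_pos: [0.6059, 0.0906, 0.1408]
tcp_rot: [[-0.758, 0.652, 0.002], [0.652, 0.758, 0.002], [0.0, 0.003, -1.0]]
wrist_force: [3.1, 1.4, -0.8]
grip_width: 0.157
grasp_force: 60.0
t: 17.2
ee_pos: [0.6059, 0.0905, 0.1407]
tcp_rot: [[-0.946, 0.324, 0.001], [0.324, 0.946, 0.003], [-0.001, 0.003, -1.0]]
wrist_force: [-1.3, 0.1, 2.4]
grip_width: 0.155
grasp_force: 60.1
[-0.7349  0.3558  0.6429  1.6914 -0.2314  1.1691  1.2096]
t 17.2 xyz [-0.0098  0.0045  0.    ] dr [0. 0. 0.]
knob 2611 rect [0.6048 0.0905] [0.017  0.0578] 70.3 z [0.152  0.1682 0.1695]
red 0
white 0
n 0 33 red nan white 0.6119120931668427 diff nan
n 0 31 red nan white 0.6119918709693597 diff nanm.py:31: RuntimeWarning: Mean of empty slice.
  print('n',len(r),len(w),'red',r.mean(),'white',w.mean(),'diff',w.mean()-r.mean())
  ret = ret.dtype.type(ret / rcount)
```

```bash
python3 -m handwheel '[{"xyz":[-0.003,0.0014,0],"dr":[0,0,0],"claw":0.0},{"xyz":[-0.006,0.0028,0],"dr":[0,0,0],"claw":0.0},{"xyz":[-0.0094,0.0043,0],"dr":[0,0,0],"claw":0.0},{"xyz":[-0.0094,0.0043,0],"dr":[0,0,0],"claw":0.0},{"xyz":[-0.0094,0.0043,0],"dr":[0,0,0],"claw":0.0}]' 60
python3 - <<'E' 2>/dev/null
from g import *
align(shot('scene'));align(shot('scene'));align(shot('top'))
E
```

```text
t: 17.85
ee_pos: [0.6166, 0.0916, 0.1407]
tcp_rot: [[-0.945, 0.328, 0.002], [0.328, 0.945, 0.002], [-0.001, 0.003, -1.0]]
wrist_force: [3.1, 2.5, 5.6]
grip_width: 0.151
grasp_force: 60.0
n 0 38 red nan white 0.6224128536491554 diff nan
n 0 37 red nan white 0.6220201912019825 diff nan
n 0 8 red nan white 0.6224731554082819 diff nan
```

Good. Now I'll clamp again: the knob is at about 1.34, so about 60° clockwise.

```bash
python3 -m handwheel '[{"xyz":[0,0,0],"dr":[0,0,7],"claw":0.0},{"xyz":[0,0,0],"dr":[0,0,15],"claw":0.0},{"xyz":[0,0,0],"dr":[0,0,23],"claw":0.0},{"xyz":[0,0,0],"dr":[0,0,31],"claw":0.0},{"xyz":[0,0,0],"dr":[0,0,38],"claw":0.0}]' 60
python3 -m handwheel '[{"xyz":[0,0,0],"dr":[0,0,7],"claw":0.0},{"xyz":[0,0,0],"dr":[0,0,15],"claw":0.0},{"xyz":[0,0,0],"dr":[0,0,23],"claw":0.0},{"xyz":[0,0,0],"dr":[0,0,23],"claw":0.0},{"xyz":[0,0,0],"dr":[0,0,23],"claw":0.0}]' 60
python3 - <<'E' 2>/dev/null
from g import *
report({'knob':measure(shot('wrist'))['knob'],'red':[],'white':[]}); align(shot('scene'));align(shot('scene'))
E
python3 -m handwheel '[{"xyz":[0,0,0],"dr":[0,0,0],"claw":0.05},{"xyz":[0,0,0],"dr":[0,0,0],"claw":0.05},{"xyz":[0,0,0],"dr":[0,0,0],"claw":0.05},{"xyz":[0,0,-0.03],"dr":[0,0,0],"claw":0.05},{"xyz":[0,0,-0.07],"dr":[0,0,0],"claw":0.05}]' 
python3 -m handwheel '[{"xyz":[0,0,-0.04],"dr":[0,0,8],"claw":0.085},{"xyz":[0,0,-0.08],"dr":[0,0,16],"claw":0.085},{"xyz":[0,0,-0.12],"dr":[0,0,24],"claw":0.085},{"xyz":[0,0,-0.13],"dr":[0,0,32],"claw":0.085},{"xyz":[0,0,-0.13],"dr":[0,0,40],"claw":0.085}]'
python3 - <<'E'
from h import *
rel([.51,-.12,.33],down(-1.47))
E
```

```text
t: 18.5
ee_pos: [0.6165, 0.0916, 0.1407]
tcp_rot: [[-0.538, 0.843, 0.002], [0.843, 0.538, 0.002], [0.001, 0.003, -1.0]]
wrist_force: [2.4, 1.0, 5.8]
grip_width: 0.157
grasp_force: 60.0
t: 19.0
ee_pos: [0.6166, 0.0916, 0.1408]
tcp_rot: [[-0.171, 0.985, 0.002], [0.985, 0.171, 0.002], [0.001, 0.003, -1.0]]
wrist_force: [6.0, 1.3, 5.0]
grip_width: 0.156
grasp_force: 60.1
knob 2638 rect [0.6155 0.0919] [0.0163 0.0578] 8.5 z [0.1524 0.1682 0.1695]
red 0
white 0
n 0 34 red nan white 0.6224660250170373 diff nan
n 0 34 red nan white 0.6221622427683801 diff nan
t: 19.65
ee_pos: [0.6143, 0.0911, 0.2087]
tcp_rot: [[-0.172, 0.985, -0.003], [0.985, 0.172, 0.0], [0.001, -0.003, -1.0]]
wrist_force: [0.5, 0.5, 0.8]
grip_width: 0.518
grasp_force: 0.0
t: 20.15
ee_pos: [0.6165, 0.0908, 0.3421]
tcp_rot: [[0.506, 0.863, 0.004], [0.863, -0.506, 0.002], [0.004, 0.002, -1.0]]
wrist_force: [-0.2, 0.3, -0.5]
grip_width: 0.924
grasp_force: 0.0
t 20.15 xyz [-0.2357  0.0148  0.0111] dr [-0.0048 -0.2629 53.8336]
```

```bash
python3 -m handwheel '[{"xyz":[-0.04,0.003,0],"dr":[0,0,8],"claw":0.087},{"xyz":[-0.08,0.006,0],"dr":[0,0,16],"claw":0.087},{"xyz":[-0.12,0.009,0],"dr":[0,0,24],"claw":0.087},{"xyz":[-0.16,0.012,0],"dr":[0,0,32],"claw":0.087},{"xyz":[-0.2,0.015,0],"dr":[0,0,40],"claw":0.087}]' 
python3 -m handwheel '[{"xyz":[-0.025,-0.02,0],"dr":[0,0,8],"claw":0.087},{"xyz":[-0.025,-0.02,0],"dr":[0,0,14],"claw":0.087},{"xyz":[-0.025,-0.02,0],"dr":[0,0,14],"claw":0.087},{"xyz":[-0.025,-0.02,0],"dr":[0,0,14],"claw":0.087}]' 
sed -i 's/^A=.*/A=ex*(.6112+.0108)+ez*.105/' g.py
python3 look.py w6
python3 - <<'E'
from g import *
p=shot('wrist'); align(p); C=cloud(p)-A; s=C@sv; y=C@ey; n=C@nv; f=p['frame'].astype(int)
k=(abs(s+.08)<.03)&(abs(n-.016)<.008)
t=k&(abs(y+.18)<.02)&(f[...,0]>120)&(f[...,1]<110); h=k&(abs(y+.225)<.03)&(f.max(-1)<80)
for q in (t,h): print(q.sum(),'s',np.percentile(s[q],[1,99]),'y',np.percentile(y[q],[2,50,98]),'n',np.percentile(n[q],[5,50,95]))
rel(goal(-.2115,.1),Rg); print(goal(-.2115,.1))
E
```

```text
t: 20.65
ee_pos: [0.5277, -0.0911, 0.339]
tcp_rot: [[0.942, 0.335, -0.0], [0.335, -0.942, 0.001], [0.0, -0.001, -1.0]]
wrist_force: [-0.4, -0.4, 1.5]
grip_width: 1.001
grasp_force: 0.0
t: 21.05
ee_pos: [0.4979, -0.0793, 0.3395]
tcp_rot: [[0.995, 0.104, 0.001], [0.104, -0.995, 0.004], [0.001, -0.004, -1.0]]
wrist_force: [-0.3, -0.3, -0.5]
grip_width: 0.995
grasp_force: 0.0
[-1.1901 -0.1457  1.1688  1.6577  0.1298  1.5403 -1.4955] [ 0.4979 -0.0793  0.3395]
reader [([366.4, 60.3], 0.61, array([ 0.6228, -0.12  ,  0.1269]))]
trigger_pad [([358.2, 119.7], 0.78, array([ 0.5593, -0.1253,  0.085 ]))]
sample_face [([285.9, 47.3], 0.77, array([ 0.6273, -0.033 ,  0.1219]))]
knob_grip [([155.9, 39.5], 0.94, array([0.6147, 0.0834, 0.1691]))]
n 436 267 red 0.6112494728306341 white 0.6219262897825738 diff 0.010676816951939672
knob 1117 rect [0.6155 0.0905] [0.0137 0.0576] 10.3 z [0.1502 0.168  0.1698]
red 440 rect [ 0.624  -0.1199] [0.0476 0.1308] 26.8 z [0.1279 0.1293 0.1307]
white 278 rect [ 0.6123 -0.0303] [0.1097 0.0334] 64.0 z [0.1277 0.1291 0.1304]
orange 2401 rect [ 0.6277 -0.0317] [0.0463 0.1154] 6.1 z [0.1136 0.125  0.129 ]
yellow 6929 rect [ 0.5838 -0.0893] [0.1626 0.2144] 6.1 z [0.1062 0.1293 0.1365]
red [ 0.6269 -0.1274] 0.11026705355354727 white [ 0.6249 -0.0046] -0.031374459511665766
sample x rel reader (th=.098): 0.009990084588619358 y 0.12237289136868867
n 425 270 red 0.6111496572657616 white 0.6219789178740142 diff 0.010829260608252511
168 s [-0.1012 -0.0506] y [-0.1853 -0.18   -0.1775] n [0.0109 0.0136 0.015 ]
965 s [-0.1095 -0.0507] y [-0.2371 -0.2234 -0.2119] n [0.0104 0.0157 0.0174]
t 21.4 xyz [0.0223 0.0828 0.1966] dr [-0.0763 24.9697  0.2345]
[ 0.5292 -0.1595  0.1428]
```

```bash
python3 -m handwheel '[{"xyz":[0.004,0.016,0.02],"dr":[0,6,0],"claw":0.087},{"xyz":[0.008,0.032,0.05],"dr":[0,12,0],"claw":0.087},{"xyz":[0.012,0.05,0.08],"dr":[0,18,0],"claw":0.087},{"xyz":[0.017,0.067,0.115],"dr":[0,25,0.2],"claw":0.087},{"xyz":[0.0223,0.0828,0.15],"dr":[0,25,0.2],"claw":0.087}]'
python3 - <<'E'
from g import *
where(); print(status.get_state()['joint_positions']); rel(goal(-.2115,.06),Rg);rel(goal(-.2115,-.001),Rg)
E
```

```text
t: 21.9
ee_pos: [0.5261, -0.1659, 0.1881]
tcp_rot: [[0.901, 0.089, 0.425], [0.08, -0.996, 0.04], [0.427, -0.002, -0.904]]
wrist_force: [1.5, -0.8, -0.7]
grip_width: 1.004
grasp_force: 0.0
t 21.90 s -0.0693 n 0.1427 c -0.2175 w 0.0874 trigfinger -0.1738 backfinger -0.2612 F 0.0 [ 1.5076 -0.7591 -0.7206] roterr [ 0.1353 -0.3221 -0.6047]
[-0.7609 -0.3263  0.969   2.1367  0.1813  0.7751 -1.3445]
t 21.9 xyz [-0.0163 -0.0061  0.0825] dr [ 0.1353 -0.3221 -0.6047]
t 21.9 xyz [-0.0167 -0.0062  0.1435] dr [ 0.1353 -0.3221 -0.6047]
```

```bash
python3 -m handwheel '[{"xyz":[-0.008,-0.003,0.02],"dr":[0,0,-0.6],"claw":0.087},{"xyz":[-0.0165,-0.006,0.05],"dr":[0,0,-0.6],"claw":0.087},{"xyz":[-0.0165,-0.006,0.08],"dr":[0,0,-0.6],"claw":0.087},{"xyz":[-0.0165,-0.006,0.09],"dr":[0,0,-0.6],"claw":0.087},{"xyz":[-0.0165,-0.006,0.09],"dr":[0,0,-0.6],"claw":0.087}]'
python3 - <<'E'
from g import *
where(); print(status.get_state()['joint_positions']); rel(goal(-.2115,-.001),Rg)
p=shot('wrist'); save(p,'w7')
E
```

```text
t: 22.4
ee_pos: [0.552, -0.1496, 0.1002]
tcp_rot: [[0.9, 0.113, 0.42], [0.104, -0.994, 0.044], [0.423, 0.004, -0.906]]
wrist_force: [-0.5, 0.5, -0.7]
grip_width: 1.0
grasp_force: 0.0
t 22.40 s -0.0816 n 0.0514 c -0.2040 w 0.0870 trigfinger -0.1605 backfinger -0.2475 F 0.0 [-0.5434  0.5392 -0.6994] roterr [-0.1119 -0.0222  0.7683]
[-1.0325  0.0105  1.3716  2.2003 -0.3616  0.5697 -0.8505]
t 22.4 xyz [-0.0036  0.0076  0.0524] dr [-0.1119 -0.0222  0.7683]
```

View pics/w7.png

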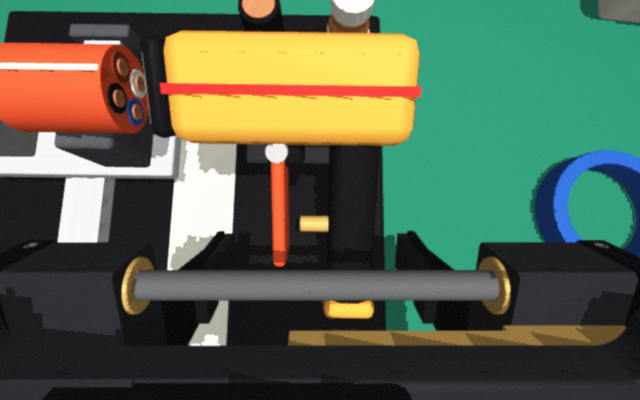

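```bash
python3 -m handwheel '[{"xyz":[-0.003,0.0076,0],"dr":[0,0,0.7],"claw":0.087},{"xyz":[-0.0035,0.0076,0.01],"dr":[0,0,0.7],"claw":0.087},{"xyz":[-0.0035,0.0076,0.02],"dr":[0,0,0.7],"claw":0.087},{"xyz":[-0.0035,0.0076,0.02],"dr":[0,0,0.7],"claw":0.087}]'
python3 - <<'E'
from g import *
where(); print(status.get_state()['joint_positions']); rel(goal(-.2115,-.001),Rg)
E
```

```text
t: 22.85
ee_pos: [0.557, -0.1584, 0.0802]
tcp_rot: [[0.903, 0.099, 0.418], [0.089, -0.995, 0.043], [0.42, -0.002, -0.907]]
wrist_force: [-0.1, -0.1, 0.7]
grip_width: 1.001
grasp_force: 0.0
t 22.85 s -0.0863 n 0.0315 c -0.2132 w 0.0871 trigfinger -0.1697 backfinger -0.2567 F 0.0 [-0.1186 -0.0524  0.7419] roterr [-0.0525  0.1167 -0.1045]
[-0.8362  0.1701  1.2438  2.1978 -0.6691  0.5924 -0.5931]
t 22.85 xyz [ 0.0014 -0.0017  0.0325] dr [-0.0525  0.1167 -0.1045]
```

Tracking is fine and the joints are well inside their limits. Final descent next.

```bash
python3 -m handwheel '[{"xyz":[0.001,-0.0017,0.012],"dr":[0,0,0],"claw":0.087},{"xyz":[0.001,-0.0017,0.024],"dr":[0,0,0],"claw":0.087},{"xyz":[0.001,-0.0017,0.032],"dr":[0,0,0],"claw":0.087},{"xyz":[0.001,-0.0017,0.032],"dr":[0,0,0],"claw":0.087},{"xyz":[0.001,-0.0017,0.032],"dr":[0,0,0],"claw":0.087}]'
python3 - <<'E'
from g import *
where(); print(status.get_state()['joint_positions']); rel(goal(-.2132,-.001),Rg)
E
```

```text
t: 23.35
ee_pos: [0.5718, -0.155, 0.0534]
tcp_rot: [[0.902, 0.099, 0.421], [0.088, -0.995, 0.044], [0.423, -0.003, -0.906]]
wrist_force: [0.0, -0.2, -0.1]
grip_width: 0.999
grasp_force: 0.0
t 23.35 s -0.0840 n 0.0009 c -0.2113 w 0.0870 trigfinger -0.1679 backfinger -0.2548 F 0.0 [ 0.0429 -0.1979 -0.1274] roterr [-0.1152 -0.0687 -0.1236]
[-0.6844  0.2672  1.091   2.1906 -0.8482  0.5755 -0.4581]
t 23.35 xyz [-0.0011  0.0019  0.0019] dr [-0.1152 -0.0687 -0.1236]
```

```bash
python3 -m handwheel '[{"xyz":[-0.001,0.0019,0.0015],"dr":[0,0,0],"claw":0.078},{"xyz":[-0.001,0.0019,0.0015],"dr":[0,0,0],"claw":0.066},{"xyz":[-0.001,0.0019,0.0015],"dr":[0,0,0],"claw":0.06},{"xyz":[-0.001,0.0019,0.0015],"dr":[0,0,0],"claw":0.06},{"xyz":[-0.001,0.0019,0.0015],"dr":[0,0,0],"claw":0.06}]' 5
python3 - <<'E'
from g import *
where()
E
python3 -m handwheel '[{"xyz":[0,0,0],"dr":[0,0,0],"claw":0.057},{"xyz":[0,0,0],"dr":[0,0,0],"claw":0.054},{"xyz":[0,0,0],"dr":[0,0,0],"claw":0.054}]' 5
python3 - <<'E'
from g import *
where()
E
```

```text
t: 23.85
ee_pos: [0.5718, -0.1558, 0.051]
tcp_rot: [[0.902, 0.1, 0.421], [0.089, -0.995, 0.046], [0.423, -0.004, -0.906]]
wrist_force: [-1.1, 2.3, 1.0]
grip_width: 0.71
grasp_force: 1.1
t 23.85 s -0.0850 n -0.0013 c -0.2122 w 0.0618 trigfinger -0.1813 backfinger -0.2431 F 1.131183233228512 [-1.0855  2.2662  0.9914] roterr [-0.2048 -0.0595 -0.0808]
t: 24.15
ee_pos: [0.5719, -0.1561, 0.051]
tcp_rot: [[0.902, 0.1, 0.421], [0.089, -0.995, 0.045], [0.423, -0.003, -0.906]]
wrist_force: [-0.5, 3.6, 2.3]
grip_width: 0.628
grasp_force: 1.8
t 24.15 s -0.0850 n -0.0013 c -0.2125 w 0.0547 trigfinger -0.1852 backfinger -0.2398 F 1.807673490839079 [-0.4738  3.5632  2.2658] roterr [-0.1684 -0.0651 -0.0948]
```

```bash
python3 -m handwheel '[{"xyz":[0,0.0005,0],"dr":[0,0,0],"claw":0.05},{"xyz":[0,0.0005,0],"dr":[0,0,0],"claw":0.05},{"xyz":[0,0.0005,0],"dr":[0,0,0],"claw":0.05}]' 5
python3 - <<'E'
from g import *
where()
E
```

```text
t: 24.45
ee_pos: [0.5719, -0.1562, 0.0509]
tcp_rot: [[0.902, 0.1, 0.421], [0.089, -0.995, 0.046], [0.423, -0.004, -0.906]]
wrist_force: [-1.4, 6.4, 3.0]
grip_width: 0.619
grasp_force: 4.9
t 24.45 s -0.0850 n -0.0014 c -0.2126 w 0.0539 trigfinger -0.1856 backfinger -0.2395 F 4.86080757676234 [-1.4276  6.3762  3.0106] roterr [-0.2205 -0.0569 -0.0786]
```

```bash
R='';python3 -m handwheel '[{"xyz":[0,0,0],"dr":[0,0,0],"claw":0.05},{"xyz":[0,0,0],"dr":[0,0,0],"claw":0.05},{"xyz":[0,0,0],"dr":[0,0,0],"claw":0.05},{"xyz":[0,0,0],"dr":[0,0,0],"claw":0.05},{"xyz":[0,0,0],"dr":[0,0,0],"claw":0.05}]' 6
python3 - <<'E'
from g import *
where()
E
python3 -m handwheel '[{"xyz":[0,0,0],"dr":[0,0,0],"claw":0.05},{"xyz":[0,0,0],"dr":[0,0,0],"claw":0.05},{"xyz":[0,0,0],"dr":[0,0,0],"claw":0.05},{"xyz":[0,0,0],"dr":[0,0,0],"claw":0.05},{"xyz":[0,0,0],"dr":[0,0,0],"claw":0.05}]' 6
python3 -m handwheel '[{"xyz":[0,0,0],"dr":[0,0,0],"claw":0.05},{"xyz":[0,0,0],"dr":[0,0,0],"claw":0.05},{"xyz":[0,0,0],"dr":[0,0,0],"claw":0.05},{"xyz":[0,0,0],"dr":[0,0,0],"claw":0.05},{"xyz":[0,0,0],"dr":[0,0,0],"claw":0.05}]' 6
python3 - <<'E'
from g import *
where(); save(shot('wrist'),'w8')
E
```

```text
t: 24.95
ee_pos: [0.5719, -0.1562, 0.0509]
tcp_rot: [[0.902, 0.1, 0.421], [0.089, -0.995, 0.046], [0.423, -0.004, -0.906]]
wrist_force: [-2.1, 4.5, 4.3]
grip_width: 0.622
grasp_force: 5.8
t 24.95 s -0.0850 n -0.0014 c -0.2126 w 0.0542 trigfinger -0.1855 backfinger -0.2397 F 5.8427535665748564 [-2.0856  4.5056  4.2674] roterr [-0.2144 -0.0573 -0.0768]
t: 25.45
ee_pos: [0.572, -0.1562, 0.0509]
tcp_rot: [[0.902, 0.1, 0.421], [0.089, -0.995, 0.046], [0.423, -0.004, -0.906]]
wrist_force: [-1.8, 4.4, 1.9]
grip_width: 0.624
grasp_force: 5.8
t: 25.95
ee_pos: [0.5719, -0.1562, 0.0509]
tcp_rot: [[0.902, 0.1, 0.421], [0.089, -0.995, 0.046], [0.423, -0.004, -0.906]]
wrist_force: [-1.4, 4.9, 3.6]
grip_width: 0.625
grasp_force: 5.8
t 25.95 s -0.0850 n -0.0014 c -0.2125 w 0.0544 trigfinger -0.1854 backfinger -0.2397 F 5.842743410618141 [-1.4279  4.9148  3.6117] roterr [-0.2181 -0.0554 -0.0756]
```

View pics/w8.png

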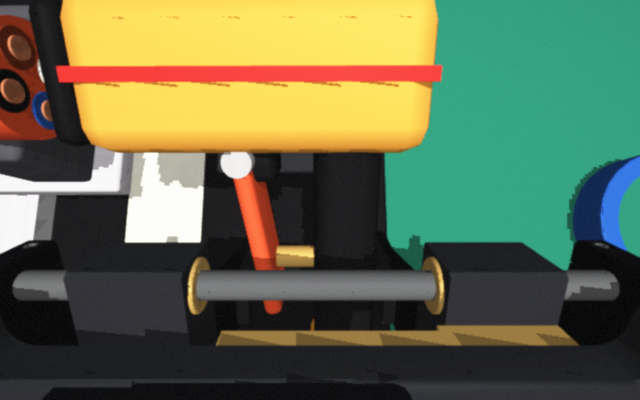

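```bash
python3 -m handwheel '[{"xyz":[0,0.0005,0],"dr":[0,0,0],"claw":0.05},{"xyz":[0,0.001,0],"dr":[0,0,0],"claw":0.05},{"xyz":[0,0.0012,0],"dr":[0,0,0],"claw":0.05},{"xyz":[0,0.0012,0],"dr":[0,0,0],"claw":0.05},{"xyz":[0,0.0012,0],"dr":[0,0,0],"claw":0.05}]' 7
python3 - <<'E'
from g import *
where()
E
```

```text
t: 26.5
ee_pos: [0.572, -0.1562, 0.0508]
tcp_rot: [[0.902, 0.102, 0.42], [0.09, -0.995, 0.048], [0.423, -0.005, -0.906]]
wrist_force: [-2.6, 7.6, 5.4]
grip_width: 0.621
grasp_force: 6.8
t 26.50 s -0.0849 n -0.0015 c -0.2127 w 0.0540 trigfinger -0.1857 backfinger -0.2397 F 6.831900202741963 [-2.5981  7.582   5.4317] roterr [-0.3292 -0.0392 -0.0391]
```

```bash
python3 -m handwheel '[{"xyz":[0,0.002,0],"dr":[0,0,0],"claw":0.04},{"xyz":[0,0.004,0],"dr":[0,0,0],"claw":0.04},{"xyz":[0,0.005,0],"dr":[0,0,0],"claw":0.04},{"xyz":[0,0.005,0],"dr":[0,0,0],"claw":0.04},{"xyz":[0,0.005,0],"dr":[0,0,0],"claw":0.04}]' 35
python3 - <<'E'
from g import *
where()
E
```

```text
t: 27.0
ee_pos: [0.5726, -0.1611, 0.0508]
tcp_rot: [[0.902, 0.102, 0.42], [0.09, -0.995, 0.048], [0.423, -0.006, -0.906]]
wrist_force: [-3.7, 10.4, 6.4]
grip_width: 0.507
grasp_force: 32.1
t 27.00 s -0.0849 n -0.0015 c -0.2176 w 0.0441 trigfinger -0.1955 backfinger -0.2396 F 32.08199647175206 [-3.6674 10.4394  6.4471] roterr [-0.345  -0.0419 -0.0405]
```

```bash
python3 -m handwheel '[{"xyz":[0,0.0005,0],"dr":[0,0,0],"claw":0.04},{"xyz":[0,0.0005,0],"dr":[0,0,0],"claw":0.04},{"xyz":[0,0.0005,0],"dr":[0,0,0],"claw":0.04}]' 45
python3 - <<'E'
from g import *
where()
E
python3 -m handwheel '[{"xyz":[0,0,0],"dr":[0,0,0],"claw":0.06},{"xyz":[0,-0.003,0],"dr":[0,0,0],"claw":0.087},{"xyz":[0,-0.006,0],"dr":[0,0,0],"claw":0.087},{"xyz":[0,-0.006,0],"dr":[0,0,0],"claw":0.087},{"xyz":[0,-0.006,0],"dr":[0,0,0],"claw":0.087}]' 20
python3 -m handwheel '[{"xyz":[0,0,0],"dr":[0,0,0],"claw":0.087},{"xyz":[0,0,0],"dr":[0,0,0],"claw":0.087},{"xyz":[0,0,0],"dr":[0,0,0],"claw":0.087}]' 20
python3 - <<'E'
from g import *
where(); rel(goal(-.2083,-.001),Rg)
E
```

```text
t: 27.3
ee_pos: [0.5726, -0.1612, 0.0508]
tcp_rot: [[0.902, 0.102, 0.42], [0.09, -0.995, 0.049], [0.423, -0.006, -0.906]]
wrist_force: [-5.3, 11.4, 8.8]
grip_width: 0.504
grasp_force: 41.4
t 27.30 s -0.0848 n -0.0015 c -0.2177 w 0.0438 trigfinger -0.1958 backfinger -0.2396 F 41.39880831287883 [-5.2824 11.3796  8.8294] roterr [-0.385  -0.0367 -0.027 ]
t: 27.8
ee_pos: [0.5719, -0.1583, 0.0509]
tcp_rot: [[0.902, 0.099, 0.421], [0.088, -0.995, 0.044], [0.423, -0.002, -0.906]]
wrist_force: [0.5, 0.2, 0.5]
grip_width: 0.87
grasp_force: 0.0
t: 28.1
ee_pos: [0.5722, -0.1583, 0.0512]
tcp_rot: [[0.901, 0.098, 0.422], [0.088, -0.995, 0.044], [0.424, -0.003, -0.906]]
wrist_force: [1.0, -0.2, -0.3]
grip_width: 0.994
grasp_force: 0.0
t 28.10 s -0.0848 n -0.0011 c -0.2146 w 0.0864 trigfinger -0.1714 backfinger -0.2578 F 0.0 [ 1.0152 -0.1874 -0.3294] roterr [-0.0977 -0.0986 -0.1353]
t 28.1 xyz [-0.0003 -0.0063 -0.0001] dr [-0.0977 -0.0986 -0.1353]
```

```bash
python3 -m handwheel '[{"xyz":[0,-0.004,0],"dr":[0,0,0],"claw":0.087},{"xyz":[0,-0.004,-0.02],"dr":[0,0,0],"claw":0.087},{"xyz":[0,-0.004,-0.05],"dr":[0,0,0],"claw":0.087},{"xyz":[0,-0.004,-0.08],"dr":[0,0,0],"claw":0.087},{"xyz":[0,-0.004,-0.11],"dr":[0,0,0],"claw":0.087}]'
python3 -m handwheel '[{"xyz":[0,0,-0.03],"dr":[0,-8,0],"claw":0.087},{"xyz":[0,0,-0.06],"dr":[0,-16,0],"claw":0.087},{"xyz":[-0.03,0,-0.09],"dr":[0,-24,0],"claw":0.087},{"xyz":[-0.03,0,-0.09],"dr":[0,-24,0],"claw":0.087},{"xyz":[-0.03,0,-0.09],"dr":[0,-24,0],"claw":0.087}]'
python3 look.py w9
python3 - <<'E'
from g import *
p=shot('wrist'); align(p); C=cloud(p)-A; s=C@sv; y=C@ey; n=C@nv; f=p['frame'].astype(int)
t=(abs(s+.08)<.03)&(abs(n-.016)<.008)&(abs(y+.18)<.03)&(f[...,0]>120)&(f[...,1]<110)
print('trig y',np.percentile(y[t],[2,50,98]))
q=shot('top')
for k in ['jar','stub','tester','pencup','tray','tape','screwdriver']:
    for r in finder.mark_of(k,q)[:1]: print(k,np.round(r['pixel'],1),end=' ')
E
```

```text
t: 28.6
ee_pos: [0.5318, -0.1445, 0.1174]
tcp_rot: [[0.911, 0.116, 0.396], [0.095, -0.993, 0.072], [0.401, -0.028, -0.915]]
wrist_force: [-0.6, 1.3, -1.9]
grip_width: 1.0
grasp_force: 0.0
t: 29.1
ee_pos: [0.4698, -0.1548, 0.1873]
tcp_rot: [[0.993, 0.115, -0.005], [0.115, -0.993, 0.027], [-0.002, -0.028, -1.0]]
wrist_force: [-0.6, 0.1, -0.5]
grip_width: 1.001
grasp_force: 0.0
[-0.8653  0.0401  1.1623  1.9115 -0.0654  1.2276 -1.1365] [ 0.4698 -0.1548  0.1873]
grip_back [([369.8, 83.3], 0.6, array([ 0.5642, -0.1837,  0.0787]))]
trigger_pad [([294.9, 79.3], 0.83, array([ 0.5602, -0.1258,  0.0853]))]
n 0 0 red nan white nan diff nan
knob 0
red 0
white 0
orange 0
yellow 1362 rect [ 0.5598 -0.135 ] [0.102  0.1154] 3.0 z [0.0641 0.1082 0.1159]
n 0 0 red nan white nan diff nan
trig y [-0.1856 -0.1821 -0.1779]
jar [366. 153.] stub [343.9 157.8] tester [439.9 246.2] pencup [213.8 237.8] tray [210.7 172. ] tape [431.7 194.3] screwdriver [203.2 204.1]
  return _methods._mean(a, axis=axis, dtype=dtype,
  ret = ret.dtype.type(ret / rcount)
m.py:31: RuntimeWarning: Mean of empty slice.
  print('n',len(r),len(w),'red',r.mean(),'white',w.mean(),'diff',w.mean()-r.mean())
  return _methods._mean(a, axis=axis, dtype=dtype,
  ret = ret.dtype.type(ret / rcount)
m.py:31: RuntimeWarning: Mean of empty slice.
  print('n',len(r),len(w),'red',r.mean(),'white',w.mean(),'diff',w.mean()-r.mean())
```

View pics/w9.png

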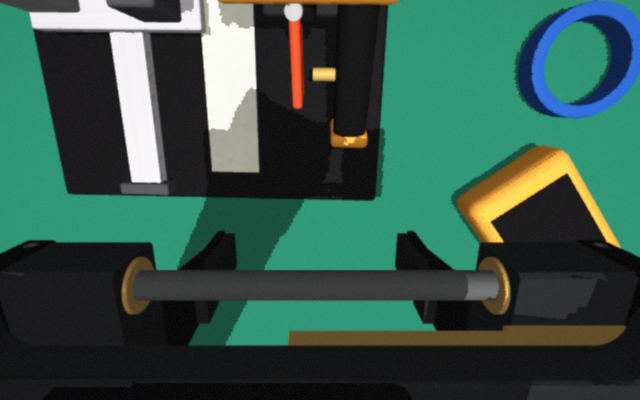

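The picture shows the trigger sprung back (295, 60), clear of the plunger at (323, 74). The gripper is touching nothing, and the other things on the bench are where they were. Handing in.

```bash
python3 -c "
from workcell import close_job
print(close_job())"
```

```text
the job is handed in; nothing more can be done
None
```

I handed the job in at about 29 s: the sled is clamped (knob about 2.4 rad) before the trigger was held about 2 s at the pressure point, squeezed fully home and released; I centred the sample on the window, so its white line is about 11 mm past the red line, which sits that far off the window's centre on the tilted head.

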